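Lock the grinding jar into the sample mill

ROBOT

A 6-joint arm with a two-finger parallel gripper is mounted at the origin on the work surface. World frame = base frame: x ahead of the robot, y to its left, z up, the work surface at z = 0. Lengths are in m, angles in rad, forces in N, time in s.
With the tool pointing down it reaches from about 0.3 to 0.95 m from the base axis. Payload 3.1 kg.
Tool frame: the origin (TCP) lies at the centre of the arm's flange, where the gripper is bolted on; the fingertips stand 173 mm ahead of it and the grasp point (between the pads) lies 155 mm ahead of it; z points along the fingers, y is the line along which they close (so a half turn about z gives the same grasp; the last joint's range is limited). The gripper opens to 85 mm and grips with 20 to 120 N. Pads are 22 mm wide; open, the fingers measure 114 mm over their backs; the gripper's body (76 mm by 85 mm) begins 54 mm behind the grasp point. The pads swing forward as they close: fully open they stand 13 mm farther back than shut.
Start: joints at [-1.174, 0.308, 1.634, -0, 1.2, -0.07], TCP at [0.281, -0.558, 0.405] pointing down, gripper open.
Joint ranges: [-3.06, 3.06], [-0.79, 1.96], [0.05, 2.63], [-1.19, 4.34], [0.05, 2.64], [-2.94, 2.94]. Speed limits (rad/s): [2.79, 2.79, 3.14, 3.14, 3.14, 3.14].

INTERFACE

Orientations are given as a unit quaternion [w, x, y, z].
In Python, from cell import sense, imaging, close_job gives the robot as it stands.
- The arm moves only by the shell command python3 -m inch 'ROWS'. ROWS is JSON, a list that holds one entry, the list of rows, each a list of 7 numbers: the shift along the tool's x, y, z in mm, then the turn, a rotation vector about the tool's x, y, z in rad, then the opening, from 0 (shut) to 1 (fully open). A call has 1 to 12 rows; each row is the pose to reach, as a shift and turn from the pose commanded when the call began, along the tool's axes at that moment; what a row does not reach only later rows make up. A row lasts 1/10 s, in which the tool goes at most 50 mm and 8.59 degrees, less where a joint would pass 70% of its speed; a pose out of reach is approached as far as the arm can. A call with a gripper value outside its range is refused whole. The fingers move at their own pace and stop on an object; the grip force is fixed at half the most. Time passes only in rows, so rows that repeat a pose let the fingers close. It gives the time, the measured TCP pose, the force, the opening and the grip force at its end, in the units of the state.
- sense(): the state, without advancing time (a new reading comes with each control period).
- imaging.get_image(name): name is "side" or "top"; returns the picture (480x640x3 uint8, red, green, blue); there is no depth.
- imaging.camera_model(name): a dict with "K" (3x3 intrinsics, pixels), "extrinsics" (4x4, takes a point from world to camera coordinates). Camera axes: x right, y up, looking along -z (the intrinsics and any distortion apply to the point x, -y, -z); pixel columns grow to the right and rows downward; lengths in m; the calibration is good to about 2 mm. A picture is of the moment at which its call begins. camera_model takes no time and is no camera call.
- close_job(): hands the job in; it is judged then, once.
The state is a dict: "clock": time; "joint_pos": joint angles; "qvel": joint speeds; "effort": joint torques, N m; "tcp_pos": TCP position; "tool_rot": TCP orientation; "contact_force": force on the tool from outside, world axes, zero at the start; "torque": the same for the moment, N m; "finger_gap": opening from 0.0 (shut) to 1.0 (fully open); "gripper_force": force on a finger pad.
Only numpy, scipy, OpenCV 4.12 (cv2) and the standard library are available. Lean on these libraries where they do the work, as an engineer would, in place of code of your own. Each camera call takes 0.05 s, during which the arm holds its last target. There are 200 camera calls.

TASK

Pick the steel grinding jar up by its black handle, lift it straight up into the open collar under the mill's head with the handle at the green mark (the mark is only rough: feel to either side for the spot where the lugs go in), and, keeping it pushed up against the spring, swing the handle round towards the red mark until it stops, so that the lugs drop into their notches and the jar stays hanging locked when you let go. Work gently, by feel, without forcing the jar against the mill, and leave the beaker, the vial and the stack of dishes where they stand.

Things in the scene. Friction and masses are not known exactly. Their poses are not given: they have to be found in the camera images.
- mill: Fixed white bench mill; origin on the bench (z=0) right below the collar's vertical axis, front = -x. Grey foot 16 mm thick, x -60 to 150 mm, 130 mm wide; column x 90 to 145 mm; overhead round head, radius 50 mm, top 249 mm (blue cap to 259); under it a steel collar, outer radius 48 mm, z 175 to 211 mm, open downwards: bore radius 38 mm, inward ledges leave radius 30.5 mm.
- mill_mouth (a point): Centre of the collar's open mouth, 175 mm above the bench; axes as the mill's. Three gaps in the ledges, 120 degrees apart, let the lugs up with about 2 degrees to spare either way. If the lugs are stopped under the ledges, the jar's top is only 8.5 mm above the mouth; then lower it a little and try another angle.
- green_mark (a point): Green stripe on the head's side (50 mm from the axis, 229 mm up), 43 degrees from the red one towards the mill's +y. The jar goes up with its handle below this mark: jar yaw = mill yaw - 43 degrees. The collar may be clocked up to 18 degrees either way off the marks (entry and lock alike); it cannot be seen or measured, so feel for the gaps.
- red_mark (a point): Red stripe on the head's front (-x side, 50 mm from the axis, 229 mm up). Locked, the handle points here (within those 18 degrees), jar yaw = mill yaw. From the gaps the jar turns 43 degrees counter-clockwise seen from above, to the notches, with a solid stop 2 degrees on; clockwise is blocked. Turning takes under 0.4 N m about the axis; over 2 N m (15 N at the grip) would be forcing.
- mill_crest (a point): On the axis, level with the crests, 9 mm above the mouth. Beside each gap, counter-clockwise, the ledge is a crest 19 degrees long; then a notch 24 degrees long with its floor 6 mm above the mouth; then the stop. The lugs' undersides must be held 1 to 3 mm above the crests while turning, then let down 3 mm into the notches.
- mill_presser (a point): On the axis, 19 mm above the mouth: underside of the sprung rubber presser disc (radius 27 mm) inside the collar, at rest. The jar's top meets it; it pushes down with 3 N at first and 0.3 N more per mm, and yields 12 mm at most (hard stop beyond).
- jar_centre (a point): Loose steel grinding jar, 0.17 to 0.27 kg, standing on the bench. Point on its axis, 38 mm above its underside; z is its axis, the handle points along -x. Radius 28 mm (foot 30 mm), height 75.5 mm, the top 8 mm tapering to radius 25 mm as a lead-in. Locked, this point is 16 mm below the mouth, on the collar's axis.
- jar_lugs (a point): On the jar's axis, 60 mm above its underside, level with the undersides of its three brass lugs (7 mm high, 10 mm wide, reaching to radius 36 mm): one over the handle, two at 120 degrees either side. Axes as the jar's.
- jar_grip (a point): Centre of the jar's black handle grip, 135 mm from the jar's axis along its -x, 38 mm above its underside: a bar 64 mm long (x), 18 mm wide (y), 26 mm high, pinched across y from above; a 12 mm steel neck joins it to the jar. Axes as the jar's.
- beaker_centre (a point): Bystander: red open plastic beaker, radius 36 mm, height 85 mm, light; point at its centre, 42.5 mm up. Stands on the other side of the mill from the jar.
- vial_centre (a point): Bystander: small clear vial with yellow cap, radius 16 mm, height 65 mm; point at its centre, 32.5 mm up.
- dishes_centre (a point): Bystander: stack of three culture dishes, radius 45 mm, height 45 mm; point at its centre, 22.5 mm up.
Things that resemble listed ones, but are neither listed nor needed, are in the scene too. What is meant by the part that bears jar_centre is not purple, and is the smaller of those in its own colour.

How it is judged:
On the way:
1. the jar's lugs have gone up through the gaps of the collar near the green mark: jar on the collar's axis, its top inside the collar, the handle still on the green side (z of jar_centre in the frame of mill_mouth above -0.025 m and horizontal distance between jar_centre and mill_mouth below 0.006 m and y of jar_grip in the frame of mill above 0.04 m and x of jar_grip in the frame of mill below -0.03 m), for 0.1 s.
At the end, for the whole second after the job is handed in: The jar hangs locked in the collar: its centre point 14.6 to 17.8 mm below the mouth (16 mm is seated in the notches), within 5 mm of the collar's axis, upright within 0.06 rad, the handle on the red-mark side (grip within 55 mm of the mill's front line), at rest (z of jar_centre in the frame of mill_mouth between -0.0178 and -0.0146 m and horizontal distance between jar_centre and mill_mouth below 0.005 m and angle between jar_centre's own z axis and vertical below 0.06 rad and x of jar_grip in the frame of mill below -0.115 m and y of jar_grip in the frame of mill between -0.055 and 0.055 m and linear speed of jar below 0.02 m/s); the robot touches nothing.
It fails at once if the jar is forced against the mill with more than 100 N (contact force between jar and mill above 100 N).
It fails at once if the beaker is shoved more than 20 mm or tipped (distance of beaker_centre from where it was at the start of the episode above 0.02 m or angle between beaker_centre's own z axis and vertical above 0.3 rad).
It fails at once if the vial is shoved more than 20 mm or tipped (distance of vial_centre from where it was at the start of the episode above 0.02 m or angle between vial_centre's own z axis and vertical above 0.3 rad).
It fails at once if the dishes are shoved more than 20 mm or tipped (distance of dishes_centre from where it was at the start of the episode above 0.02 m or angle between dishes_centre's own z axis and vertical above 0.3 rad).
It also fails if it takes over 72 s, if anything falls off the work surface, if the arm or the gripper's body presses on something with over 40 N, if the wrist force passes 120 N, or if a joint passes its speed limit or range.

## Working session

There is one attempt and no reset: what is moved stays moved. The work goes in short steps, Python scripts to look and compute and a shell command to move; the robot and the scene stay as the last step left them, time stands still between calls to the robot, and variables do not carry over. Pictures are saved under pics/ and viewed, at most 14 in all, crops included, and the job is handed in when it is done.

```bash
mkdir -p pics; ls
python3 - <<'E'
from cell import sense, imaging
import cv2,numpy as np
for n in("side","top"):
    im=imaging.get_image(n); cv2.imwrite(f"pics/{n}0.png",im[:,:,::-1])
    m=imaging.camera_model(n); print(n,{k:np.round(v,4).tolist() if k in("K","extrinsics") else v for k,v in m.items()})
s=sense();print({k:np.round(v,3).tolist() for k,v in s.items()})
E
```

```text
pics
side {'K': [[499.1162, 0.0, 314.4269], [0.0, 499.1162, 238.8655], [0.0, 0.0, 1.0]], 'extrinsics': [[-0.9551, -0.2961, 0.0094, 0.5752], [0.1618, -0.4947, 0.8539, -0.2529], [-0.2482, 0.817, 0.5204, -1.0546], [0.0, 0.0, 0.0, 1.0]]}
top {'K': [[531.5357, 0.0, 318.2023], [0.0, 531.5357, 236.7833], [0.0, 0.0, 1.0]], 'extrinsics': [[0.0053, -1.0, 0.0029, -0.0434], [0.988, 0.0057, 0.1546, -0.6204], [-0.1546, 0.002, 0.988, -1.2775], [0.0, 0.0, 0.0, 1.0]]}
{'clock': 0.1, 'joint_pos': [-1.174, 0.309, 1.635, 0.0, 1.2, -0.07], 'qvel': [0.0, -0.002, -0.004, -0.001, -0.0, -0.001], 'effort': [0.0, -41.641, -27.764, -0.0, 0.004, -0.0], 'tcp_pos': [0.281, -0.558, 0.404], 'tool_rot': [-0.001, 0.973, 0.231, -0.0], 'contact_force': [-0.142, 0.051, -0.424], 'torque': [-0.032, -0.009, 0.007], 'gripper_force': 0.0, 'finger_gap': 0.998}
```

View pics/side0.png

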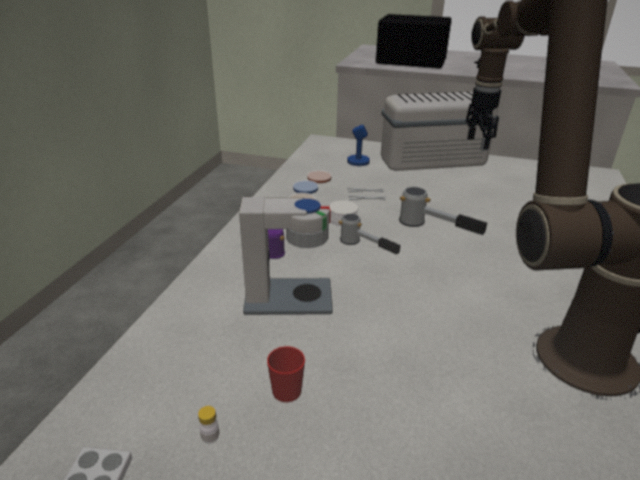

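View pics/top0.png

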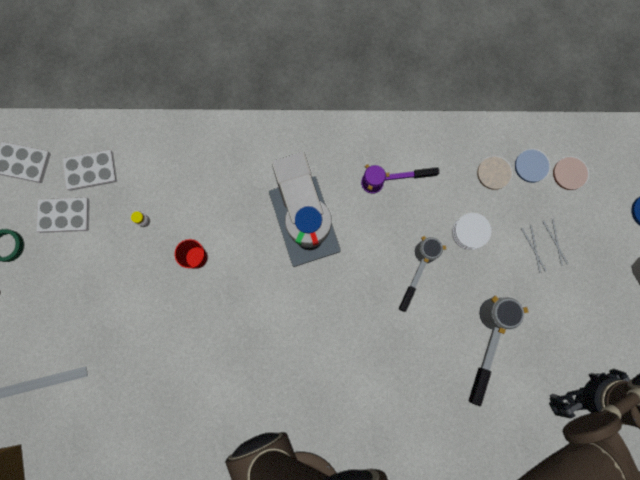

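The side view shows the mill at (290,255), the red beaker at (286,373), the vial at (208,422) and two grey jars. In the top view the mill's cap is at (308,220), and the small grey jar (the target) is at (430,248) with its grip at (406,300). The big grey decoy is at (507,313), the white dishes at (473,231), the beaker at (190,254) and the vial at (139,218).

```bash
cat > h.py <<'E'
import numpy as np,cv2
from cell import imaging
def ray(n,uv,z):
    m=imaging.camera_model(n);K=np.array(m["K"]);E=np.array(m["extrinsics"]);R,t=E[:3,:3],E[:3,3]
    p=np.linalg.solve(K,[uv[0],uv[1],1]);d=R.T@(p*[1,-1,-1]);c=-R.T@t
    return c+d*(z-c[2])/d[2]
def proj(n,P):
    m=imaging.camera_model(n);p=np.array(m["extrinsics"])[:3]@np.r_[P,1];p=np.array(m["K"])@(p*[1,-1,-1]);return p[:2]/p[2]
def blobs(im,lo,hi,box,amin=15):
    h=cv2.cvtColor(im,cv2.COLOR_RGB2HSV);m=cv2.inRange(h,np.array(lo),np.array(hi));k=np.zeros_like(m);x0,y0,x1,y1=box;k[y0:y1,x0:x1]=m[y0:y1,x0:x1]
    n,l,s,c=cv2.connectedComponentsWithStats(k)
    return [(int(s[i,4]),c[i].round(1),cv2.minAreaRect(np.argwhere(l==i)[:,::-1].astype(np.float32))) for i in range(1,n) if s[i,4]>=amin]
E
python3 - <<'E'
from h import *
im=cv2.imread("pics/top0.png")[:,:,::-1].copy()
def show(t,b,z):
    for a,c,r in b: print(t,a,c,np.round(ray("top",c,z),4)[:2],"rect",np.round(r[0],1),np.round(r[1],1),round(r[2],1),[np.round(ray("top",p,z)[:2],4).tolist() for p in cv2.boxPoints(r)])
show("cap",blobs(im,(105,120,60),(125,255,255),(270,150,345,260)),.259)
show("red",blobs(im,(0,150,80),(8,255,255),(270,150,345,260),4),.229)
show("green",blobs(im,(45,100,60),(85,255,255),(270,150,345,260),4),.229)
show("grip",blobs(im,(0,0,0),(180,255,50),(395,280,420,320)),.051)
show("lugs",blobs(im,(10,110,60),(28,255,255),(400,225,455,275),3),.067)
show("foot",blobs(im,(90,20,40),(125,110,110),(255,150,345,275),50),.016)
big=cv2.resize(im[150:320,260:460],None,fx=4,fy=3.5,interpolation=cv2.INTER_CUBIC);cv2.imwrite("pics/crop.png",cv2.resize(im[150:320,260:460],None,fx=3.5,fy=3.5)[:,:,::-1])
E
```

```text
cap 546 [307.7 219.4] [ 0.6245 -0.0173] rect [307.5 219.5] [25.5 25.5] 45.0 [[0.6241, 0.021], [0.663, -0.0165], [0.6245, -0.0547], [0.586, -0.0172]]
red 51 [313.9 238.5] [ 0.5885 -0.0304] rect [314.1 238.4] [10.9  4.9] 76.0 [[0.5991, -0.0228], [0.6017, -0.0329], [0.5787, -0.0388], [0.5761, -0.0287]]
green 65 [299.3 237.3] [0.591 0.001] rect [299.6 237.3] [ 5.8 11.6] 26.6 [[0.5824, 0.0114], [0.6051, 0.0005], [0.5995, -0.0107], [0.5769, 0.0002]]
grip 170 [406.6 298.6] [ 0.4684 -0.257 ] rect [406.6 298.6] [ 6.9 24.7] 24.0 [[0.4444, -0.2367], [0.4994, -0.2623], [0.4927, -0.2776], [0.4377, -0.2519]]
lugs 8 [422.9 237.9] [ 0.6164 -0.2974] rect [423. 238.] [2. 2.] 90.0 [[0.6186, -0.2953], [0.6186, -0.3002], [0.6136, -0.3001], [0.6136, -0.2952]]
lugs 8 [443.9 247.1] [ 0.5938 -0.3484] rect [444. 247.] [2. 2.] 90.0 [[0.5965, -0.3463], [0.5966, -0.3512], [0.5916, -0.351], [0.5916, -0.3461]]
lugs 13 [425.8 259.8] [ 0.5623 -0.3032] rect [425.8 259.8] [3.5 2.8] 45.0 [[0.563, -0.2976], [0.5679, -0.3026], [0.5618, -0.3085], [0.5569, -0.3035]]
foot 95 [317.3 189. ] [ 0.751  -0.0371] rect [317.5 189.5] [27.2  3.8] 71.6 [[0.7824, -0.0215], [0.7857, -0.0309], [0.7172, -0.0535], [0.7139, -0.0442]]
foot 1308 [301.4 236.8] [0.6254 0.0029] rect [304.3 220.9] [79.4 50. ] 72.2 [[0.7455, 0.0897], [0.7872, -0.0335], [0.5891, -0.0965], [0.5494, 0.0242]]
```

View pics/crop.png

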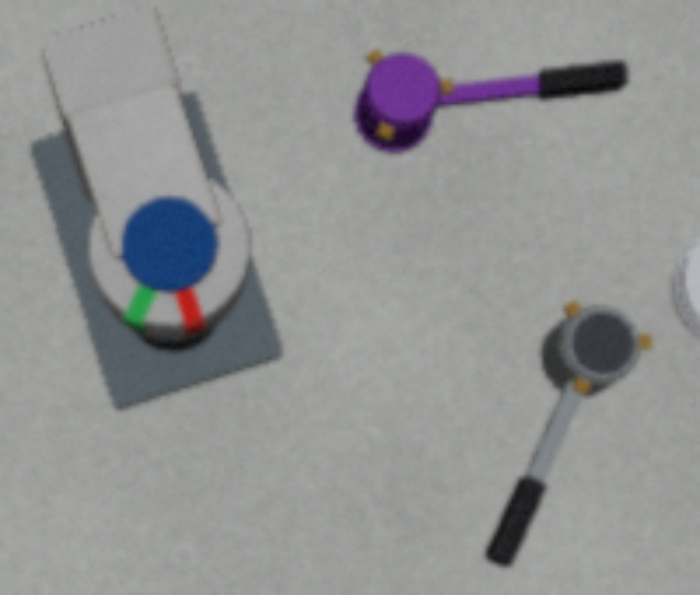

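The crop confirms it: mill cap at (170,243) with the green mark at (140,305) and the red mark at (190,308). The target jar's body is at (600,342), its lugs at (572,308), (644,342) and (582,384), and its grip at (515,520).

```bash
cat >> h.py <<'E'
from cell import sense
from scipy.spatial.transform import Rotation as Ro
def rel(P,phi):
    "P target TCP world, phi heading (deg) of tool x, tool down -> mm shift in tool axes, rotvec"
    s=sense();R=Ro.from_quat(np.roll(s["tool_rot"],-1));T=Ro.from_matrix([[np.cos(a:=np.radians(phi)),np.sin(a),0],[np.sin(a),-np.cos(a),0],[0,0,-1]])
    return (R.inv().apply(np.array(P)-s["tcp_pos"])*1e3).round(1),(R.inv()*T).as_rotvec().round(4)
E
python3 - <<'E'
from h import *
im=cv2.imread("pics/side0.png")[:,:,::-1].copy()
for t,lo,hi,box,z in(("cap",(105,120,60),(125,255,255),(285,190,330,225),.259),("grip",(0,0,0),(180,255,50),(370,230,405,260),.045)):
    for a,c,r in blobs(im,lo,hi,box): print(t,a,c,ray("side",c,z).round(4))
for a,c,r in blobs(im,(10,110,50),(28,255,255),(330,205,370,250),2): print("lug",a,c,ray("side",c,.0635).round(4))
print(rel([.480,-.2626,.29],-25.5))
E
```

```text
cap 200 [307.8 204.8] [ 0.6229 -0.0099  0.259 ]
grip 151 [388.6 245.3] [ 0.469  -0.2451  0.045 ]
lug 2 [359.  224.5] [ 0.5641 -0.299   0.0635]
(array([ 310.4, -173.8,  114. ]), array([-2.000e-03,  8.000e-04,  9.119e-01]))
```

```bash
python3 -m inch '[[[30,-17,20,0,0,0.08,1],[70,-39,40,0,0,0.2,1],[110,-62,60,0,0,0.33,1],[150,-84,75,0,0,0.46,1],[190,-107,85,0,0,0.59,1],[230,-129,95,0,0,0.72,1],[265,-149,104,0,0,0.83,1],[290,-163,110,0,0,0.89,1],[305,-171,113,0,0,0.912,1],[310.4,-173.8,114,0,0,0.912,1],[310.4,-173.8,114,0,0,0.912,1],[310.4,-173.8,114,0,0,0.912,1]]]'
python3 - <<'E'
from h import *
im=imaging.get_image("top");cv2.imwrite("pics/t1.png",cv2.resize(im[200:380,330:530],None,fx=3.5,fy=3.3)[:,:,::-1])
print(rel([.480,-.2626,.193],-25.5),sense()["joint_pos"])
E
```

```text
clock: 1.3
tcp_pos: [0.48, -0.2639, 0.2907]
tool_rot: [0.0, 0.975, -0.221, -0.0]
contact_force: [-0.7, -0.3, 0.1]
finger_gap: 1.002
gripper_force: 0.0
(array([-0.6, -1.5, 97.9]), array([ 0.0004, -0.0003, -0.0008])) [-5.82531251e-01  2.99895715e-01  1.90158648e+00 -4.83574226e-04
  9.39769123e-01  1.43438502e+00]
```

View pics/t1.png

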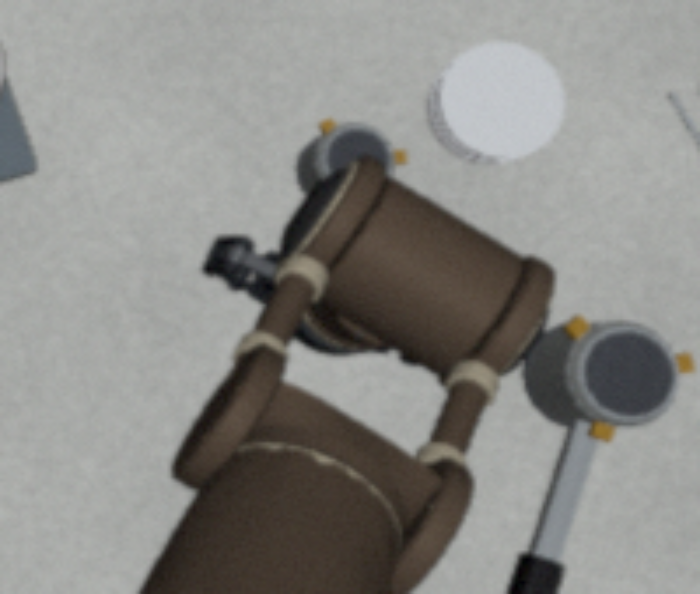

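The wrist hides the grip from above. The small jar's body shows at (355,155) and the dishes at (505,100), well clear of the fingers, so I'm descending.

```bash
python3 -m inch '[[[0,-1,25,0,0,0,1],[0,-1,50,0,0,0,1],[0,-1,75,0,0,0,1],[0,-1,90,0,0,0,1],[0,-1,97,0,0,0,1],[0,-1,97,0,0,0,1],[0,-1,97,0,0,0,1]]]'; python3 -m inch '[[[0,0,0,0,0,0,0],[0,0,0,0,0,0,0],[0,0,0,0,0,0,0],[0,0,0,0,0,0,0],[0,0,0,0,0,0,0],[0,0,0,0,0,0,0],[0,0,0,0,0,0,0],[0,0,0,0,0,0,0],[0,0,0,0,0,0,0],[0,0,0,0,0,0,0]]]'
```

```text
clock: 2.05
tcp_pos: [0.4811, -0.263, 0.1945]
tool_rot: [0.0, 0.975, -0.221, 0.001]
contact_force: [-1.1, -0.6, -0.7]
finger_gap: 0.999
gripper_force: 0.0
clock: 3.05
tcp_pos: [0.4807, -0.2624, 0.1938]
tool_rot: [0.0, 0.975, -0.221, 0.0]
contact_force: [-1.2, 0.3, 3.2]
finger_gap: 0.204
gripper_force: 61.7
```

Run:
```python
from h import *
s=sense();print(s["torque"],s["contact_force"])
for n in("top","side"): cv2.imwrite(f"pics/{n}2.png",imaging.get_image(n)[:,:,::-1])
im=cv2.imread("pics/top2.png")[:,:,::-1].copy()
for a,c,r in blobs(im,(10,110,60),(28,255,255),(395,220,460,280),2): print(a,c,ray("top",c,.067).round(4))
```

```text
[-0.03334483 -0.01772445 -0.0475207 ] [-1.16274597  0.25965222  3.15395991]
8 [422.9 237.9] [ 0.6164 -0.2974  0.067 ]
7 [443.6 247.3] [ 0.5933 -0.3477  0.067 ]
```

```bash
python3 -m inch '[[[0,0,-5,0,0,0,0],[0,0,-15,0,0,0,0],[0,0,-30,0,0,0,0],[0,0,-45,0,0,0,0],[0,0,-60,0,0,0,0],[0,0,-75,0,0,0,0],[0,0,-83,0,0,0,0],[0,0,-85,0,0,0,0],[0,0,-85,0,0,0,0],[0,0,-85,0,0,0,0]]]';  python3 - <<'E'
from h import *
s=sense();print(s["torque"],s["contact_force"])
for n in("top","side"): cv2.imwrite(f"pics/{n}3.png",imaging.get_image(n)[:,:,::-1])
im=cv2.imread("pics/top3.png")[:,:,::-1].copy()
for a,c,r in blobs(im,(10,110,60),(28,255,255),(380,200,470,280),2): print(a,c,ray("top",c,.152).round(4))
print(rel([.5142,.0339,.279],-25))
cv2.imwrite("pics/s3.png",cv2.resize(cv2.imread("pics/side3.png")[120:300,230:480],None,fx=3.2,fy=3.2))
E
```

```text
clock: 4.15
tcp_pos: [0.4802, -0.2621, 0.278]
tool_rot: [-0.0, 0.975, -0.221, -0.001]
contact_force: [-1.0, 0.7, -3.3]
finger_gap: 0.201
gripper_force: 61.0
[ 0.08031682  0.19613092 -0.05127415] [-1.03451554  0.67947406 -3.26744327]
10 [430.  232.5] [ 0.6158 -0.297   0.152 ]
10 [452.  242.8] [ 0.5922 -0.3468  0.152 ]
(array([ -96.8, -281.8,   -1. ]), array([-0.0003,  0.002 , -0.0089]))
```

View pics/s3.png

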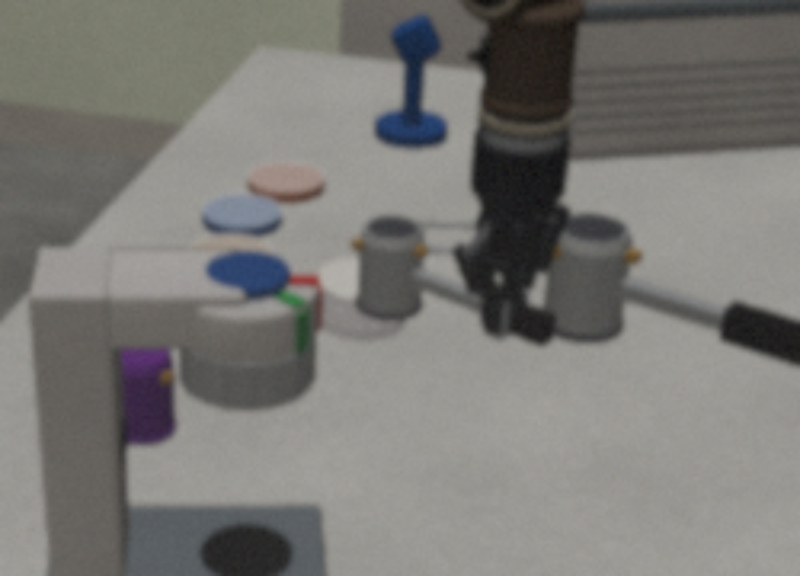

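The jar is held level at crop (390,265), clear of the dishes behind it. The mill is on the left, with the collar mouth at (248,395).

```bash
python3 -m inch '[[[-5,-15,0,0,0,0,0],[-16,-47,0,0,0,0,0],[-31,-90,0,0,0,0,0],[-46,-133,0,0,0,0,0],[-61,-177,0,0,0,0,0],[-75,-219,0,0,0,0,0],[-86,-251,0,0,0,0,0],[-93,-271,0,0,0,-0.009,0],[-96,-280,0,0,0,-0.009,0],[-96.8,-281.8,0,0,0,-0.009,0],[-96.8,-281.8,0,0,0,-0.009,0],[-96.8,-281.8,0,0,0,-0.009,0]]]';  python3 - <<'E'
from h import *
s=sense();print(s["torque"],s["contact_force"],s["joint_pos"])
for n in("top","side"): cv2.imwrite(f"pics/{n}4.png",imaging.get_image(n)[:,:,::-1])
print(rel([.5142,.0339,.279],-25))
cv2.imwrite("pics/s4.png",cv2.resize(cv2.imread("pics/side4.png")[170:330,220:420],None,fx=3.7,fy=3.7))
E
```

```text
clock: 5.45
tcp_pos: [0.5145, 0.0328, 0.2785]
tool_rot: [0.0, 0.976, -0.217, -0.0]
contact_force: [-0.1, 0.7, -2.7]
finger_gap: 0.199
gripper_force: 61.0
[0.07181452 0.27291402 0.00386019] [-0.13150208  0.71870486 -2.69378251] [-2.07197464e-02  2.63160081e-01  1.98184545e+00 -4.15954188e-04
  8.96973013e-01  1.98777258e+00]
(array([-0.9, -1. , -0.4]), array([ 0.0002,  0.0001, -0.0016]))
```

View pics/s4.png

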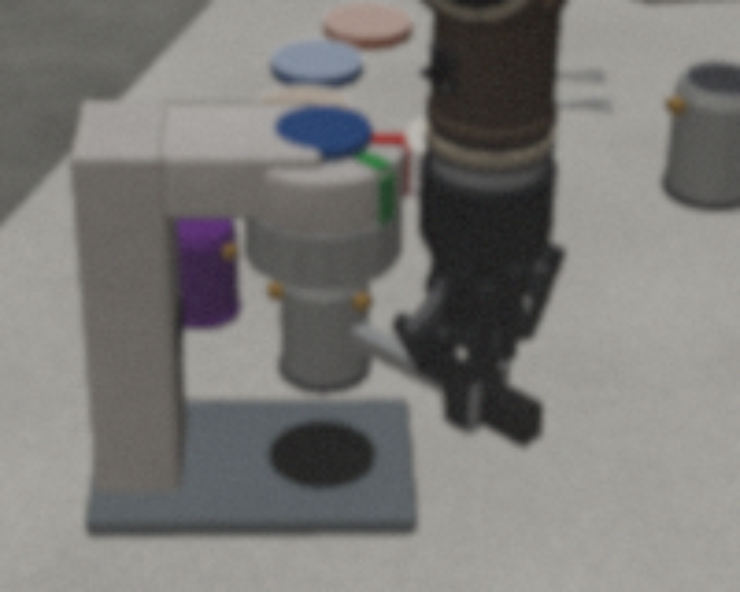

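```bash
python3 -m inch '[[[-0.5,-1.2,-5,0,0,0,0],[-0.5,-1.2,-10,0,0,0,0],[-0.5,-1.2,-15,0,0,0,0],[-0.5,-1.2,-19,0,0,0,0],[-0.5,-1.2,-21,0,0,0,0],[-0.5,-1.2,-21,0,0,0,0],[-0.5,-1.2,-21,0,0,0,0]]]'; python3 -m inch '[[[0,0,-1,0,0,0,0],[0,0,-2,0,0,0,0],[0,0,-3,0,0,0,0],[0,0,-3,0,0,0,0],[0,0,-3,0,0,0,0]]]'
python3 - <<'E'
from h import *
s=sense();print(s["torque"],s["contact_force"])
E
```

```text
clock: 6.25
tcp_pos: [0.5146, 0.035, 0.2997]
tool_rot: [0.0, 0.976, -0.216, -0.0]
contact_force: [0.4, 0.3, -2.7]
finger_gap: 0.2
gripper_force: 61.0
clock: 6.75
tcp_pos: [0.5147, 0.035, 0.3026]
tool_rot: [0.0, 0.976, -0.216, -0.0]
contact_force: [0.5, -0.6, -2.7]
finger_gap: 0.198
gripper_force: 61.0
[ 0.09538086  0.2686545  -0.02621493] [ 0.51811854 -0.59277455 -2.74903095]
```

```bash
python3 -m inch '[[[0,0,-1,0,0,0,0],[0,0,-1,0,0,0,0],[0,0,-1,0,0,0,0]]]'; python3 -m inch '[[[0,0,-1,0,0,0,0],[0,0,-1,0,0,0,0],[0,0,-1,0,0,0,0]]]'
python3 - <<'E'
from h import *
s=sense();print(s["torque"],s["contact_force"])
E
```

```text
clock: 7.05
tcp_pos: [0.5146, 0.035, 0.3035]
tool_rot: [0.0, 0.976, -0.216, -0.0]
contact_force: [-0.3, 0.8, -2.8]
finger_gap: 0.197
gripper_force: 60.9
clock: 7.35
tcp_pos: [0.5147, 0.035, 0.3048]
tool_rot: [-0.0, 0.976, -0.216, 0.0]
contact_force: [-0.7, 0.6, -2.3]
finger_gap: 0.197
gripper_force: 61.0
[0.09322749 0.31733089 0.08201401] [-0.68124158  0.60781262 -2.26528362]
```

```bash
python3 -m inch '[[[0,0,-1,0,0,0,0],[0,0,-1,0,0,0,0],[0,0,-1,0,0,0,0]]]'
python3 - <<'E'
from h import *
s=sense();print(s["torque"],s["contact_force"])
E
python3 -m inch '[[[0,0,-1,0,0,0,0],[0,0,-1,0,0,0,0],[0,0,-1,0,0,0,0]]]'
python3 - <<'E'
from h import *
s=sense();print(s["torque"],s["contact_force"])
im=imaging.get_image("side");cv2.imwrite("pics/s5.png",cv2.resize(im[170:330,220:420],None,fx=3.7,fy=3.7)[:,:,::-1])
E
```

```text
clock: 7.65
tcp_pos: [0.5147, 0.0351, 0.3057]
tool_rot: [-0.0, 0.976, -0.216, -0.0]
contact_force: [-1.3, 2.6, -2.6]
finger_gap: 0.203
gripper_force: 60.9
[0.31902652 0.33061627 0.13117704] [-1.2978302   2.56641834 -2.55705282]
clock: 7.95
tcp_pos: [0.5147, 0.035, 0.3067]
tool_rot: [-0.0, 0.976, -0.216, -0.0]
contact_force: [-0.2, 1.2, -3.8]
finger_gap: 0.2
gripper_force: 60.8
[0.27755125 0.33895925 0.2134527 ] [-0.17275177  1.2375047  -3.84143461]
```

View pics/s5.png

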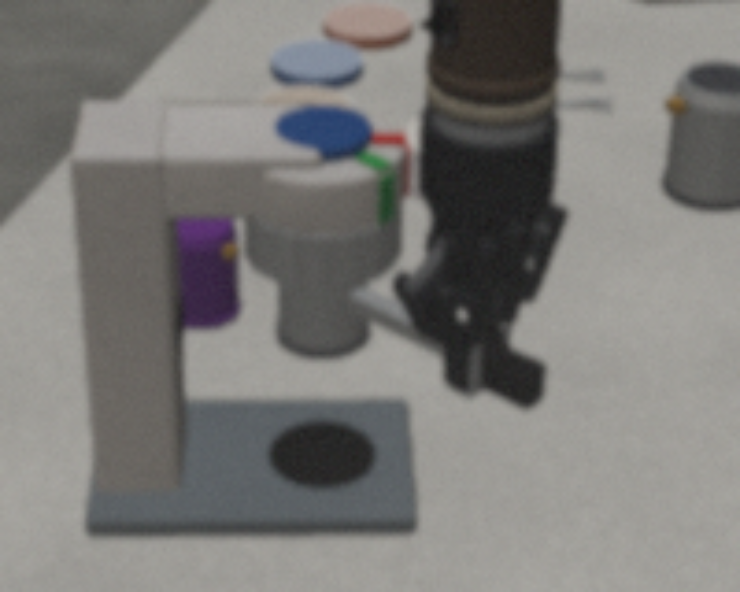

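The jar's top is inside the collar with no lugs showing below it. The jar's bottom is at crop row 352, against 387 before the lift. I'll check that rise against the prediction to see whether it tilted or went in.

Run:
```python
from h import *
a=cv2.cvtColor(cv2.imread("pics/side4.png"),cv2.COLOR_BGR2GRAY).astype(float);b=cv2.cvtColor(imaging.get_image("side"),cv2.COLOR_RGB2GRAY).astype(float)
for c in(300,304,308,312,316):
    o=[]
    for g in(a,b):
        p=cv2.GaussianBlur(g,(5,3),0)[250:285,c];d=np.diff(p);k=int(d.argmax());
        w=np.clip(d[max(0,k-2):k+3],0,None);o.append(round(250.5+float((w*np.arange(max(0,k-2),max(0,k-2)+len(w))).sum()/w.sum()),2))
    print(c,o,o[0]-o[1])
P=np.array([.6245,-.0177+.03*.9,0])
print(proj("side",P+[0,0,.0847])-proj("side",P+[0,0,.1129]), proj("side",P+[0,0,.0847]))
```

```text
300 [274.35, 265.71] 8.640000000000043
304 [275.39, 266.65] 8.740000000000009
308 [275.53, 266.68] 8.849999999999966
312 [275.03, 266.03] 9.0
316 [273.68, 264.43] 9.25
[ 0.01281457 10.04601059] [304.4373217  275.15074281]
```

```bash
cat >> h.py <<'E'
def bottom():
    g=cv2.GaussianBlur(cv2.cvtColor(imaging.get_image("side"),cv2.COLOR_RGB2GRAY).astype(np.float32),(5,3),0);o=[]
    for c in(296,300,304,308,312,316,319):
        d=np.diff(g[250:285,c]);k=max(2,int(d.argmax()));w=np.clip(d[k-2:k+3],0,None);o.append(250.5+float((w*np.arange(k-2,k-2+len(w))).sum()/w.sum()))
    s=sense();print("bottom rows",np.round(o,2),"slope",round(float(np.polyfit([296,300,304,308,312,316,319],o,2)@[2*308,1,0]),4),"F",s["contact_force"].round(1) if hasattr(s["contact_force"],"round") else s["contact_force"],"M",np.round(s["torque"],2),"z",round(s["tcp_pos"][2],4))
E
python3 -c "
from h import *
bottom()"
python3 -m inch '[[[0,0,3,0,0,0,0],[0,0,6,0,0,0,0],[0,0,6,0,0,0,0],[0,0,6,0,0,0,0]]]' >/dev/null
python3 -c "
from h import *
bottom()
im=cv2.imread('pics/side4.png')[:,:,::-1].copy();imaging.get_image=lambda n:im
bottom()"
```

```text
bottom rows [263.6  265.65 266.65 266.68 266.01 264.35 262.59] slope -0.0752 F [-0.1  1.9 -3.4] M [0.35 0.31 0.22] z 0.3067
bottom rows [265.42 267.59 268.64 268.71 267.99 266.31 264.51] slope -0.0728 F [ 0.5  0.3 -1.8] M [ 0.11  0.18 -0.02] z 0.3007
bottom rows [272.36 274.35 275.39 275.53 275.03 273.68 271.71] slope -0.0501 F [ 0.5  0.3 -1.8] M [ 0.11  0.18 -0.02] z 0.3007
```

```bash
python3 -m inch '[[[-0.3,-0.6,-3,0,0,0,0],[-0.3,-0.6,-6,0,0,0,0],[-0.3,-0.6,-6,0,0,0,0],[-0.3,-0.6,-6,0,0,0,0]]]' | grep pos; python3 -c "
from h import *
bottom()"
python3 -m inch '[[[0,0,-1,0,0,0,0],[0,0,-1,0,0,0,0],[0,0,-1,0,0,0,0]]]'|grep pos; python3 -c "
from h import *
bottom()"
python3 -m inch '[[[0,0,-1,0,0,0,0],[0,0,-1,0,0,0,0],[0,0,-1,0,0,0,0]]]'|grep pos; python3 -c "
from h import *
bottom()"
```

```text
tcp_pos: [0.5149, 0.0357, 0.3071]
bottom rows [263.51 265.59 266.44 266.53 265.79 264.31 262.3 ] slope -0.0801 F [-0.1  0.5 -1.2] M [0.1  0.15 0.01] z 0.307
tcp_pos: [0.5147, 0.0356, 0.3077]
bottom rows [263.36 265.32 266.32 266.49 265.69 264.3  261.75] slope -0.0869 F [ 0.4  0.3 -2.4] M [0.14 0.17 0.1 ] z 0.3077
tcp_pos: [0.5147, 0.0356, 0.3087]
bottom rows [262.69 264.95 265.89 265.95 265.47 263.78 261.63] slope -0.0729 F [ 1.2  0.6 -2.4] M [0.14 0.15 0.17] z 0.3087
```

```bash
for i in 1; do python3 -m inch '[[[0,0,-1,0,0,0,0],[0,0,-2,0,0,0,0],[0,0,-2,0,0,0,0],[0,0,-2,0,0,0,0]]]'|grep pos; done; python3 -c "
from h import *
bottom()"
python3 -m inch '[[[0,0,-1,0,0,0,0],[0,0,-2,0,0,0,0],[0,0,-2,0,0,0,0],[0,0,-2,0,0,0,0]]]'|grep pos; python3 -c "
from h import *
bottom()"
```

```text
tcp_pos: [0.5147, 0.0356, 0.3108]
bottom rows [262.34 264.32 265.06 265.37 264.6  263.24 260.55] slope -0.0913 F [ 0.7 -0.7 -2.1] M [0.05 0.21 0.07] z 0.3108
tcp_pos: [0.5147, 0.0356, 0.3128]
bottom rows [261.56 263.63 264.55 264.68 263.87 262.3  260.22] slope -0.0857 F [ 1.3 -0.1 -3.6] M [0.11 0.2  0.14] z 0.3128
```

```bash
python3 -m inch '[[[0,0,-1,0,0,0,0],[0,0,-2,0,0,0,0],[0,0,-3,0,0,0,0],[0,0,-3,0,0,0,0],[0,0,-3,0,0,0,0]]]'|grep pos; python3 -c "
from h import *
bottom()"
python3 -m inch '[[[0,0,-1,0,0,0,0],[0,0,-2,0,0,0,0],[0,0,-3,0,0,0,0],[0,0,-3,0,0,0,0],[0,0,-3,0,0,0,0]]]'|grep pos; python3 -c "
from h import *
bottom()"
```

```text
tcp_pos: [0.5143, 0.0356, 0.3153]
bottom rows [261.61 263.65 264.68 264.79 264.22 262.69 260.6 ] slope -0.0673 F [-0.2 -1.2 -4.5] M [ 0.15  0.5  -0.04] z 0.3153
tcp_pos: [0.5142, 0.0357, 0.3183]
bottom rows [261.67 263.69 264.78 264.84 264.35 262.78 261.26] slope -0.0489 F [-2.5  0.8 -6.2] M [ 0.29  0.85 -0.1 ] z 0.3183
```

```bash
python3 -m inch '[[[-1.5,0,0,0,0.01,0,0],[-3.9,0,0,0,0.025,0,0],[-3.9,0,0,0,0.025,0,0],[-3.9,0,0,0,0.025,0,0]]]'|grep -E 'pos|rot'; python3 -c "
from h import *
bottom()"
python3 -m inch '[[[-1.5,0,0,0,0.01,0,0],[-3.9,0,0,0,0.025,0,0],[-3.9,0,0,0,0.025,0,0],[-3.9,0,0,0,0.025,0,0]]]'|grep -E 'pos|rot'; python3 -c "
from h import *
bottom()
im=imaging.get_image('side');cv2.imwrite('pics/s6.png',cv2.resize(im[170:330,220:420],None,fx=3.7,fy=3.7)[:,:,::-1])"
```

```text
tcp_pos: [0.5109, 0.0373, 0.3187]
tool_rot: [0.003, 0.976, -0.216, 0.012]
bottom rows [261.34 263.56 264.51 264.6  263.86 262.52 260.57] slope -0.0639 F [-4.6  0.7 -6.3] M [ 0.31  0.86 -0.08] z 0.3187
tcp_pos: [0.5075, 0.0389, 0.3187]
tool_rot: [0.005, 0.976, -0.216, 0.025]
bottom rows [261.45 263.57 264.52 264.6  263.93 262.53 260.56] slope -0.066 F [-2.1 -0.7 -6.7] M [ 0.2   0.87 -0.11] z 0.3186
```

View pics/s6.png

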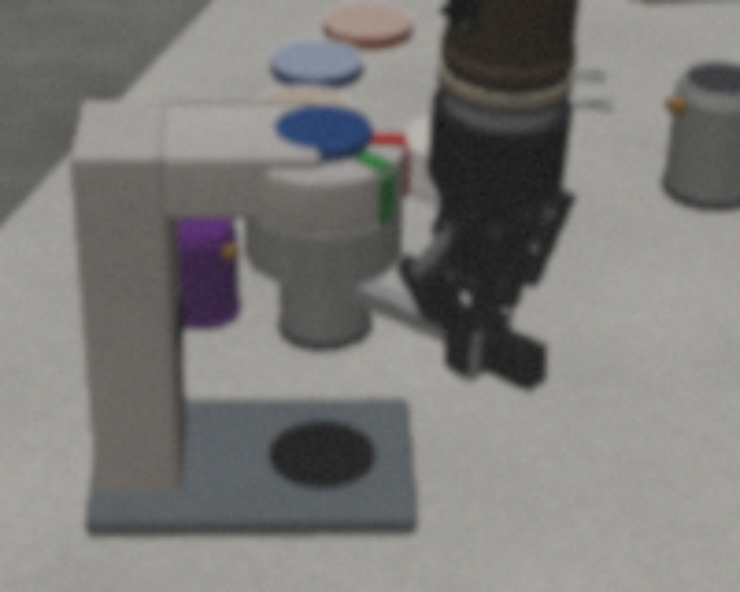

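The jar is well inside the collar, its bottom at crop row 345, and the gripper is pitched slightly. I'll track the outer end of the handle, crop (535,385), to separate tilt from lift.

```bash
cat >> h.py <<'E'
def tip():
    a=cv2.imread("pics/side4.png",0);b=cv2.cvtColor(imaging.get_image("side"),cv2.COLOR_RGB2GRAY)
    up=lambda g:cv2.resize(g,None,fx=4,fy=4,interpolation=cv2.INTER_CUBIC)
    t=up(a[268:296,356:372]);r=cv2.matchTemplate(up(b[235:320,340:390]),t,cv2.TM_CCOEFF_NORMED);_,v,_,l=cv2.minMaxLoc(r)
    print("tip shift px",l[0]/4+340-356,l[1]/4+235-268,"score",round(v,3))
E
python3 - <<'E'
from h import *
bottom();tip();s=sense()
def grip(t,yaw,r,z): u=np.array([np.cos(np.radians(yaw)),np.sin(np.radians(yaw)),0]); return np.array([.6245,-.018,z])-r*u
A=proj("side",grip(0,-25.3,167,.1227)*1 if 0 else grip(0,-25.3,.167,.1227))
for z in(.1227,.155,.1636): print(z,proj("side",grip(0,-25.3,.167,z)+[0,.002,0])-A)
E
```

```text
bottom rows [261.39 263.56 264.54 264.6  263.92 262.5  260.57] slope -0.0651 F [-2.2 -0.6 -6.1] M [ 0.18  0.93 -0.12] z 0.3186
tip shift px 1.0 -15.0 score 0.995
0.1227 [-0.19998695  0.53514916]
0.155 [  0.75719585 -11.87504676]
0.1636 [  1.01725655 -15.24682096]
```

```bash
python3 -m inch '[[[0.5,0,3,0,0,0,0],[0.5,0,7,0,0,0,0],[0.5,0,10,0,0,0,0],[0.5,0,10,0,0,0,0],[0.5,0,10,0,0,0,0]]]'|grep -E 'pos|rot'; python3 -c "
from h import *
bottom();tip()"
```

```text
tcp_pos: [0.509, 0.0384, 0.3098]
tool_rot: [0.006, 0.976, -0.216, 0.025]
bottom rows [262.87 264.91 265.75 265.67 264.9  263.35 261.25] slope -0.0985 F [-6.6 -1.2  0.3] M [-0.05  0.63 -0.01] z 0.3098
tip shift px 0.0 -11.5 score 0.996
```

```bash
cat >> h.py <<'E'
AX=np.array([.6250,-.0162]);L=.122;D=.1558
def rows(seq,ax=AX,op=0):
    "seq of (heading deg, pitch rad, grip height) -> rows relative to the measured pose"
    s=sense();R0=Ro.from_quat(np.roll(s["tool_rot"],-1));p0=np.array(s["tcp_pos"]);out=[]
    for phi,th,z in seq:
        a=np.radians(phi);R=Ro.from_matrix([[np.cos(a),np.sin(a),0],[np.sin(a),-np.cos(a),0],[0,0,-1]])*Ro.from_rotvec([0,th,0])
        u=np.array([np.cos(a),np.sin(a),0]);P=np.r_[ax,z]-L*u-D*R.apply([0,0,1])
        out.append((R0.inv().apply(P-p0)*1e3).round(1).tolist()+(R0.inv()*R).as_rotvec().round(3).tolist()+[op])
    print(out)
E
python3 -c "
from h import *
rows([(-25,.05,.154),(-25,.06,.154),(-25,.075,.156),(-25,.09,.159),(-25,.105,.162),(-25,.11,.1635),(-25,.115,.1635)])"
```

```text
[[-1.6, 0.5, 0.1, -0.0, -0.002, 0.001, 0], [-3.1, 0.5, 0.1, -0.0, 0.008, 0.001, 0], [-5.4, 0.5, -1.8, -0.0, 0.023, 0.001, 0], [-7.6, 0.4, -4.8, -0.0, 0.038, 0.001, 0], [-9.7, 0.4, -7.6, -0.0, 0.053, 0.001, 0], [-10.4, 0.4, -9.1, -0.0, 0.058, 0.001, 0], [-11.2, 0.4, -9.1, -0.0, 0.063, 0.001, 0]]
```

```bash
python3 -m inch '[[[-1.6,0,0,0,0,0,0],[-3.1,0,0,0,0.008,0,0],[-5.4,0,-1.8,0,0.023,0,0],[-7.6,0,-4.8,0,0.038,0,0],[-9.7,0,-7.6,0,0.053,0,0],[-10.4,0,-9.1,0,0.058,0,0],[-11.2,0,-9.1,0,0.063,0,0]]]'; python3 -c "
from h import *
bottom();tip()"
```

```text
clock: 14.05
tcp_pos: [0.4979, 0.0434, 0.3173]
tool_rot: [0.012, 0.975, -0.216, 0.056]
contact_force: [1.4, -3.8, -5.6]
finger_gap: 0.198
gripper_force: 59.8
bottom rows [261.66 263.63 264.71 264.81 264.36 262.78 260.71] slope -0.0624 F [ 2.2 -3.  -5.9] M [-0.25  0.33 -0.07] z 0.3173
tip shift px 1.5 -14.5 score 0.995
```

```bash
python3 -c "
from h import *
rows([(-25,.115,.158),(-25,.115,.150),(-25,.11,.140),(-25,.10,.125),(-25,.09,.105),(-25,.08,.085),(-25,.07,.068),(-25,.06,.060),(-25,.06,.057),(-25,.06,.057)])"
```

```text
[[-0.1, 0.4, 4.5, -0.0, 0.001, 0.0, 0], [-1.0, 0.4, 12.4, -0.0, 0.001, 0.0, 0], [-1.4, 0.4, 22.4, -0.0, -0.004, 0.0, 0], [-1.5, 0.4, 37.3, -0.0, -0.014, 0.0, 0], [-2.2, 0.4, 57.2, -0.0, -0.024, 0.0, 0], [-2.9, 0.4, 77.1, -0.0, -0.034, 0.0, 0], [-3.3, 0.4, 94.1, -0.0, -0.044, 0.0, 0], [-2.7, 0.4, 102.1, -0.0, -0.054, 0.0, 0], [-3.0, 0.4, 105.1, -0.0, -0.054, 0.0, 0], [-3.0, 0.4, 105.1, -0.0, -0.054, 0.0, 0]]
```

```bash
python3 -m inch '[[[0,0.4,4.5,0,0,0,0],[-1,0.4,12.4,0,0.001,0,0],[-1.4,0.4,22.4,0,-0.004,0,0],[-1.5,0.4,37,0,-0.014,0,0],[-2.2,0.4,57,0,-0.024,0,0],[-2.9,0.4,77,0,-0.034,0,0],[-3.3,0.4,94,0,-0.044,0,0],[-2.7,0.4,102,0,-0.054,0,0],[-3,0.4,105,0,-0.054,0,0],[-3,0.4,105,0,-0.054,0,0]]]'; python3 -c "
from h import *
cv2.imwrite('pics/side7.png',imaging.get_image('side')[:,:,::-1]);tip()
s=sense();print(np.round(s['torque'],2))
im=cv2.imread('pics/side7.png');cv2.imwrite('pics/s7.png',cv2.resize(im[210:350,250:410],None,fx=4.2,fy=4.2))"
```

```text
clock: 15.15
tcp_pos: [0.5062, 0.0394, 0.2125]
tool_rot: [0.006, 0.976, -0.216, 0.029]
contact_force: [-0.8, -0.4, 0.3]
finger_gap: 0.198
gripper_force: 60.7
tip shift px -2.0 24.0 score 0.988
[-0.03  0.19 -0.04]
```

View pics/s7.png

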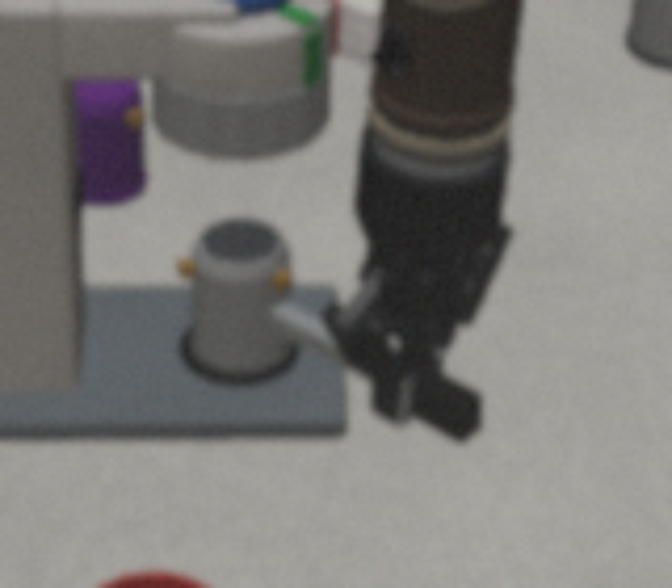

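The jar stands centred on the dark disc, crop (240,360), with its weight coming onto the foot. I'll settle it there and re-grip leaning back, so that the palm bears on the end of the bar and stops it pitching in the pads.

```bash
python3 -m inch '[[[0,0,1,0,0,0,0],[0,0,2,0,0,0,0],[0,0,2,0,0,0,0]]]' | grep -E "pos|force"; python3 -m inch '[[[0,0,0,0,0,0,0.4],[0,0,0,0,0,0,0.6],[0,0,0,0,0,0,0.8],[0,0,0,0,0,0,1],[0,0,0,0,0,0,1],[0,0,0,0,0,0,1]]]'
python3 - <<'E'
from h import *
import h
tip(); im=imaging.get_image("top");cv2.imwrite("pics/top8.png",im[:,:,::-1])
for a,c,r in blobs(im,(0,0,0),(180,255,45),(255,225,345,330),5): print(a,c,ray("top",c,.067).round(4)[:2],np.round(r[1],1))
for a,c,r in blobs(im,(10,110,60),(28,255,255),(255,200,345,330),2): print("lug",a,c,ray("top",c,.083).round(4)[:2])
print("exp tip row shift level on foot:",proj("side",np.r_[h.AX-.167*np.array([.906,-.423]),.054])-proj("side",np.r_[np.array([.6243,-.0191])-.167*np.array([.906,-.423]),.1227]))
h.L=.108
rows([(-25,.06,.12),(-25,.45,.12),(-25,.9,.12)],op=1)
E
```

```text
tcp_pos: [0.5062, 0.0393, 0.2112]
contact_force: [-3.8, 0.2, 3.9]
gripper_force: 61.2
clock: 16.15
tcp_pos: [0.5059, 0.0393, 0.2104]
tool_rot: [0.006, 0.976, -0.216, 0.029]
contact_force: [-0.1, -0.3, 0.3]
finger_gap: 1.004
gripper_force: 0.0
tip shift px -2.75 24.0 score 0.789
21 [313.3 247.4] [ 0.5913 -0.0281] [ 2.5 13. ]
9 [294.4 258.9] [0.5627 0.0179] [4. 1.]
76 [307.  275.6] [ 0.522  -0.0132] [27.  3.]
8 [294.8 280.2] [0.5107 0.0163] [5. 1.]
25 [311.6 291. ] [ 0.4848 -0.0247] [3.1 8.9]
23 [263.7 293.8] [0.4774 0.0911] [17.  1.]
32 [282.3 293.5] [0.4784 0.0461] [ 2.5 17. ]
20 [301.2 320.3] [ 4.146e-01 -2.000e-04] [15.  1.]
7 [289.3 327.7] [0.397  0.0281] [4.2 0.7]
exp tip row shift level on foot: [-2.54824064 25.83710937]
[[17.8, -0.1, -64.2, 0.0, 0.001, 0.0, 1], [-41.4, -0.1, -52.4, -0.0, 0.391, 0.0, 1], [-98.2, -0.1, -12.2, -0.0, 0.841, 0.0, 1]]
```

Run:
```python
from h import *
import h
h.L=.122;rows([(-25,.06,.075),(-25,.06,.105)],op=1)
h.L=.147;rows([(-25,.2,.115),(-25,.34,.115),(-25,.48,.115),(-25,.62,.11),(-25,.76,.1),(-25,.88,.092),(-25,.9,.085)],op=1)
```

```text
[[1.2, -0.1, -20.1, 0.0, 0.001, 0.0, 1], [2.9, -0.1, -50.0, 0.0, 0.001, 0.0, 1]]
[[-43.2, -0.1, -59.9, 0.0, 0.141, 0.0, 1], [-64.5, -0.1, -55.3, 0.0, 0.281, 0.0, 1], [-84.9, -0.1, -47.9, -0.0, 0.421, 0.0, 1], [-104.4, -0.1, -32.6, -0.0, 0.561, 0.0, 1], [-122.6, -0.1, -9.7, -0.0, 0.701, 0.0, 1], [-136.6, -0.1, 11.1, -0.0, 0.821, 0.0, 1], [-139.1, -0.1, 20.4, -0.0, 0.841, 0.0, 1]]
```

```bash
python3 -m inch '[[[1.2,0,-20,0,0,0,1],[2.9,0,-50,0,0,0,1],[-20,0,-58,0,0.07,0,1],[-43,0,-60,0,0.14,0,1],[-64.5,0,-55,0,0.281,0,1],[-85,0,-48,0,0.42,0,1],[-104.5,0,-32.6,0,0.56,0,1],[-122.6,0,-9.7,0,0.7,0,1],[-136.6,0,11,0,0.82,0,1],[-139,0,20,0,0.84,0,1],[-139,0,20,0,0.84,0,1],[-139,0,20,0,0.84,0,1]]]'
python3 - <<'E'
from h import *
import h
print(np.round(sense()["joint_pos"],2))
h.L=.147;rows([(-25,.9,.085)],op=1)
h.L=.128;rows([(-25,.9,.070)],op=1)
h.L=.108;rows([(-25,.9,.054)],op=1)
im=imaging.get_image("top");cv2.imwrite("pics/top9.png",im[:,:,::-1])
for a,c,r in blobs(im,(10,110,60),(28,255,255),(255,200,345,330),2): print("lug",a,c,ray("top",c,.083).round(4)[:2])
im=imaging.get_image("side");cv2.imwrite("pics/side9.png",im[:,:,::-1])
for a,c,r in blobs(im,(10,110,60),(28,255,255),(270,240,340,310),2): print("lug",a,c,ray("side",c,.0795).round(4)[:2])
for a,c,r in blobs(im,(0,0,0),(180,255,60),(325,270,380,330),10): print("dark",a,c,np.round(r[1],1),r[2], ray("side",c,.056).round(4)[:2])
E
```

```text
clock: 17.45
tcp_pos: [0.3595, -0.0302, 0.3295]
tool_rot: [0.079, 0.893, -0.18, 0.404]
contact_force: [0.7, -0.8, 0.7]
finger_gap: 1.001
gripper_force: 0.0
[-0.13 -0.29  2.52 -1.19  0.21  2.94]
[[-130.5, -125.6, 76.0, -0.034, 0.051, 0.023, 1]]
[[-129.2, -124.8, 100.1, -0.034, 0.051, 0.023, 1]]
[[-128.0, -123.9, 125.7, -0.034, 0.051, 0.023, 1]]
lug 5 [294.2 273.4] [0.6519 0.0031]
lug 6 [316.8 276.2] [ 0.5981 -0.0025]
dark 266 [351.  304.4] [27.  10.3] 28.300758361816406 [0.5033 0.0455]
```

The arm ran into the limits of joints 4 and 6, so that lean isn't possible. The jar wasn't touched: its lugs still give an axis near (0.626,-0.016). Gripping the steel neck close to the jar cuts the pitching moment by half, and it needs only a moderate lean.

Run:
```python
from h import *
import h
h.AX=np.array([.6257,-.016])
for l,th,z in((.13,.4,.16),(.095,.55,.12)):
    h.L=l;rows([(-25,th,z)],ax=h.AX,op=1)
s=sense();R=Ro.from_quat(np.roll(s["tool_rot"],-1));print("grasp now",np.array(s["tcp_pos"])+D*R.apply([0,0,1]))
```

```text
[[13.5, -123.0, 54.9, -0.028, -0.448, 0.032, 1]]
[[-15.1, -122.2, 99.1, -0.03, -0.298, 0.03, 1]]
grasp now [ 0.46734164 -0.07434939  0.22610409]
```

```bash
python3 -m inch '[[[4,-30,12,-0.01,-0.1,0.01,1],[8,-62,27,-0.015,-0.22,0.02,1],[11,-95,42,-0.02,-0.34,0.03,1],[13.5,-123,55,-0.028,-0.448,0.032,1],[13.5,-123,55,-0.028,-0.448,0.032,1],[13.5,-123,55,-0.028,-0.448,0.032,1],[13.5,-123,55,-0.028,-0.448,0.032,1],[13.5,-123,55,-0.028,-0.448,0.032,1]]]'
python3 - <<'E'
from h import *
import h
ax=np.array([.6257,-.016]);print(np.round(sense()["joint_pos"],2))
for l,th,z in((.13,.4,.16),(.110,.55,.13),(.095,.55,.10),(.080,.55,.078),(.065,.55,.054)):
    h.L=l;rows([(-25,th,z)],ax=ax,op=1)
E
```

```text
clock: 18.35
tcp_pos: [0.4521, 0.0644, 0.3013]
tool_rot: [0.043, 0.957, -0.212, 0.192]
contact_force: [0.2, 0.6, 0.2]
finger_gap: 0.998
gripper_force: 0.0
[ 0.11  0.05  2.2  -0.38  0.58  2.4 ]
[[1.5, -0.5, -1.8, 0.002, 0.004, 0.001, 1]]
[[-14.9, -0.6, 35.4, 0.002, 0.154, 0.002, 1]]
[[-12.6, -0.7, 68.9, 0.002, 0.154, 0.002, 1]]
[[-7.2, -0.7, 95.0, 0.002, 0.154, 0.002, 1]]
[[-2.6, -0.7, 122.9, 0.002, 0.154, 0.002, 1]]
```

```bash
python3 -m inch '[[[-7,-0.6,15,0,0.08,0,1],[-15,-0.6,35,0,0.15,0,1],[-13,-0.7,55,0,0.154,0,1],[-11,-0.7,75,0,0.154,0,1],[-7,-0.7,95,0,0.154,0,1],[-5,-0.7,108,0,0.154,0,1],[-3,-0.7,119,0,0.154,0,1],[-2.6,-0.7,123,0,0.154,0,1],[-2.6,-0.7,123,0,0.154,0,1],[-2.6,-0.7,123,0,0.154,0,1]]]'
python3 - <<'E'
from h import *
import h
print(np.round(sense()["joint_pos"],2));h.L=.065;rows([(-25,.55,.054)],ax=np.array([.6257,-.016]),op=1)
im=imaging.get_image("side");cv2.imwrite("pics/s10.png",cv2.resize(im[200:340,250:410],None,fx=4.2,fy=4.2)[:,:,::-1])
E
```

```text
clock: 19.35
tcp_pos: [0.5017, 0.0397, 0.2023]
tool_rot: [0.054, 0.944, -0.205, 0.253]
contact_force: [1.1, -0.5, 0.4]
finger_gap: 1.001
gripper_force: 0.0
[ 0.06  0.33  2.18 -0.96  0.29  2.94]
[[-16.8, -2.0, 8.2, -0.005, 0.027, 0.007, 1]]
```

View pics/s10.png

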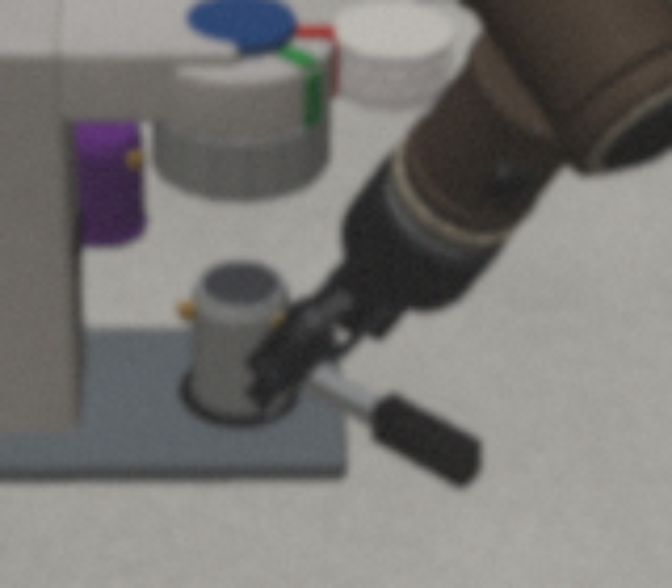

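The fingers straddle the neck near crop (300,345), but joint 6 is at its limit. I'll back out and turn the gripper half round, which gives the same grasp with room to spare.

```bash
python3 -m inch '[[[0,0,-20,0,-0.02,0,1],[0,0,-50,0,-0.05,0,1],[0,0,-80,0,-0.1,0,1],[0,0,-110,0,-0.15,0,1],[0,0,-120,0,-0.15,0,1],[0,0,-120,0,-0.15,0,1]]]'; python3 -m inch '[[[0,0,0,0,0,-0.142,1],[0,0,0,0,0,-0.285,1],[0,0,0,0,0,-0.428,1],[0,0,0,0,0,-0.571,1],[0,0,0,0,0,-0.714,1],[0,0,0,0,0,-0.857,1],[0,0,0,0,0,-1,1],[0,0,0,0,0,-1.142,1],[0,0,0,0,0,-1.285,1],[0,0,0,0,0,-1.428,1],[0,0,0,0,0,-1.571,1],[0,0,0,0,0,-1.571,1]]]' >/dev/null; python3 -m inch '[[[0,0,0,0,0,-0.142,1],[0,0,0,0,0,-0.285,1],[0,0,0,0,0,-0.428,1],[0,0,0,0,0,-0.571,1],[0,0,0,0,0,-0.714,1],[0,0,0,0,0,-0.857,1],[0,0,0,0,0,-1,1],[0,0,0,0,0,-1.142,1],[0,0,0,0,0,-1.285,1],[0,0,0,0,0,-1.428,1],[0,0,0,0,0,-1.571,1],[0,0,0,0,0,-1.571,1]]]'
cat >> h.py <<'E'
def frows(seq,ax,op=0):
    "flipped tool (x backwards): seq of (heading of jar x deg, lean, grip height, L)"
    s=sense();R0=Ro.from_quat(np.roll(s["tool_rot"],-1));p0=np.array(s["tcp_pos"]);out=[]
    for phi,th,z,l in seq:
        a=np.radians(phi);u=np.array([np.cos(a),np.sin(a),0])
        R=Ro.from_matrix([[np.cos(a),np.sin(a),0],[np.sin(a),-np.cos(a),0],[0,0,-1]])*Ro.from_rotvec([0,th,0])*Ro.from_rotvec([0,0,np.pi])
        P=np.r_[ax,z]-l*u-D*R.apply([0,0,1])
        out.append((R0.inv().apply(P-p0)*1e3).round(1).tolist()+(R0.inv()*R).as_rotvec().round(3).tolist()+[op])
    for o in out: print(o)
E
python3 - <<'E'
from h import *
print(np.round(sense()["joint_pos"],2))
frows([(-25,.45,.13,.105),(-25,.5,.10,.09),(-25,.5,.075,.078),(-25,.5,.054,.066)],ax=[.6257,-.016],op=1)
E
```

```text
clock: 20.0
tcp_pos: [0.4475, 0.0648, 0.3076]
tool_rot: [0.038, 0.96, -0.208, 0.184]
contact_force: [0.0, -0.1, -0.5]
finger_gap: 1.003
gripper_force: 0.0
clock: 22.4
tcp_pos: [0.4471, 0.0643, 0.3049]
tool_rot: [0.181, 0.21, 0.96, -0.039]
contact_force: [-0.1, 0.2, 0.3]
finger_gap: 1.002
gripper_force: 0.0
[ 0.11  0.04  2.21 -0.33  0.6  -0.79]
[-8.9, 2.6, 40.7, 0.003, -0.078, 0.005, 1]
[-4.3, 2.5, 74.9, 0.003, -0.128, 0.005, 1]
[-6.4, 2.4, 102.5, 0.003, -0.128, 0.005, 1]
[-9.9, 2.3, 126.5, 0.003, -0.128, 0.005, 1]
```

```bash
python3 -m inch '[[[-4,1,20,0,-0.04,0.005,1],[-8,2,40,0.003,-0.078,0.005,1],[-6,2.5,58,0.003,-0.11,0.005,1],[-4.3,2.5,75,0.003,-0.128,0.005,1],[-5.4,2.4,90,0.003,-0.128,0.005,1],[-6.4,2.4,102,0.003,-0.128,0.005,1],[-8.3,2.3,115,0.003,-0.128,0.005,1],[-9.5,2.3,124,0.003,-0.128,0.005,1],[-9.9,2.3,126.5,0.003,-0.128,0.005,1],[-9.9,2.3,126.5,0.003,-0.128,0.005,1],[-9.9,2.3,126.5,0.003,-0.128,0.005,1]]]'
python3 - <<'E'
from h import *
print(np.round(sense()["joint_pos"],2))
frows([(-25,.5,.054,.066)],ax=[.6257,-.016],op=1)
im=imaging.get_image("side");cv2.imwrite("pics/side11.png",im[:,:,::-1])
E
```

```text
clock: 23.5
tcp_pos: [0.4985, 0.0437, 0.1918]
tool_rot: [0.242, 0.209, 0.946, -0.053]
contact_force: [-0.7, -0.9, -0.2]
finger_gap: 1.0
gripper_force: 0.0
[ 0.07  0.35  2.18 -0.94  0.29 -0.2 ]
[0.6, -0.4, 0.8, 0.002, 0.001, 0.001, 1]
```

```bash
python3 -m inch '[[[0,0,0,0,0,0,0],[0,0,0,0,0,0,0],[0,0,0,0,0,0,0],[0,0,0,0,0,0,0],[0,0,0,0,0,0,0],[0,0,0,0,0,0,0],[0,0,0,0,0,0,0],[0,0,0,0,0,0,0],[0,0,0,0,0,0,0]]]'
python3 - <<'E'
from h import *
s=sense();print(np.round(s["torque"],2))
frows([(-25,.5,.057,.066),(-25,.5,.070,.066),(-25,.5,.090,.066),(-25,.5,.110,.066),(-25,.5,.125,.066),(-25,.5,.132,.066)],ax=[.6255,-.016])
im=imaging.get_image("top")
for a,c,r in blobs(im,(10,110,60),(28,255,255),(255,200,345,330),2): print("lug",a,c,ray("top",c,.083).round(4)[:2])
E
```

```text
clock: 24.45
tcp_pos: [0.4985, 0.0436, 0.1919]
tool_rot: [0.242, 0.208, 0.946, -0.053]
contact_force: [-1.8, -0.4, 3.2]
finger_gap: 0.136
gripper_force: 60.6
[-0.15  0.19 -0.11]
[-0.5, -0.4, -1.8, 0.001, 0.001, 0.003, 0]
[-6.7, -0.4, -13.2, 0.001, 0.001, 0.003, 0]
[-16.3, -0.4, -30.8, 0.001, 0.001, 0.003, 0]
[-25.9, -0.4, -48.3, 0.001, 0.001, 0.003, 0]
[-33.1, -0.4, -61.5, 0.001, 0.001, 0.003, 0]
[-36.5, -0.4, -67.6, 0.001, 0.001, 0.003, 0]
```

```bash
python3 -m inch '[[[-1,0,-2,0,0,0,0],[-6.7,0,-12.3,0,0,0,0],[-16,0,-29,0,0,0,0],[-26,0,-47,0,0,0,0],[-33,0,-60,0,0,0,0],[-37,0,-67,0,0,0,0],[-37.4,0,-68.4,0,0,0,0],[-37.4,0,-68.4,0,0,0,0],[-37.4,0,-68.4,0,0,0,0]]]'
python3 - <<'E'
from h import *
s=sense();print(np.round(s["torque"],2),np.round(s["joint_pos"],2))
frows([(-25,.5,.133+.0012,.066),(-25,.5,.1444+.0012,.066)],ax=[.6255,-.016])
im=imaging.get_image("side");cv2.imwrite("pics/side12.png",im[:,:,::-1])
a=cv2.GaussianBlur(cv2.cvtColor(im,cv2.COLOR_RGB2GRAY).astype(np.float32),(5,3),0)
for c in(300,304,308,312,316):
    d=np.diff(a[255:290,c]);print(c,255+int(d.argmax()),round(float(d.max()),1))
for a_,c,r in blobs(im,(10,110,50),(28,255,255),(270,225,340,300),2): print("lug",a_,c)
for a_ in (35,-85,155): print("exp lug",proj("side",np.array([.6255+.034*np.cos(np.radians(a_)),-.016+.034*np.sin(np.radians(a_)),.132+.0255])))
E
```

```text
clock: 25.4
tcp_pos: [0.4978, 0.0436, 0.2685]
tool_rot: [0.241, 0.208, 0.946, -0.054]
contact_force: [-0.2, 0.3, -2.6]
finger_gap: 0.138
gripper_force: 59.9
[ 0.17  0.44 -0.02] [ 0.07  0.18  2.16 -0.6   0.42 -0.57]
[-1.3, -0.1, -2.0, 0.0, -0.002, 0.003, 0]
[-6.8, -0.1, -12.0, 0.0, -0.002, 0.003, 0]
300 273 27.2
304 273 27.6
308 274 29.4
312 273 31.3
316 272 24.9
lug 4 [281.5 237.5]
lug 11 [317.1 249.4]
exp lug [293.11589996 245.25306666]
exp lug [310.68892703 235.49689616]
exp lug [318.52939835 248.40519386]
```

```bash
python3 -m inch '[[[-2,0,-3.8,0,0,0,0],[-4.5,0,-8.2,0,0,0,0],[-6.2,0,-11.4,0,0,0,0],[-6.2,0,-11.4,0,0,0,0],[-6.2,0,-11.4,0,0,0,0]]]' | grep -E "pos|contact"; python3 -m inch '[[[-0.5,0,-0.9,0,0,0,0],[-1,0,-1.8,0,0,0,0],[-1.4,0,-2.6,0,0,0,0],[-1.4,0,-2.6,0,0,0,0]]]' | grep -E "pos|contact"; python3 -c "
from h import *
bottom();print(sense()['tcp_pos'][2]-.1379)"
python3 -m inch '[[[-0.5,0,-0.9,0,0,0,0],[-1,0,-1.8,0,0,0,0],[-1,0,-1.8,0,0,0,0]]]'|grep -E "pos|contact"; python3 -c "
from h import *
bottom();print(sense()['tcp_pos'][2]-.1379)"
```

```text
tcp_pos: [0.4986, 0.0437, 0.283]
contact_force: [-0.2, 0.9, -2.4]
tcp_pos: [0.4981, 0.0437, 0.2852]
contact_force: [-0.2, 0.2, -4.2]
bottom rows [265.26 267.26 268.28 268.52 267.76 266.27 263.5 ] slope -0.0906 F [ 0.2  0.2 -4.4] M [0.3  0.64 0.01] z 0.2852
0.14731504647263552
tcp_pos: [0.4984, 0.0434, 0.2878]
contact_force: [-0.3, -1.5, -3.3]
bottom rows [264.19 266.27 267.04 267.23 266.59 264.9  261.99] slope -0.109 F [-0.6 -3.2 -3.8] M [ 0.06  0.62 -0.14] z 0.2878
0.14988052386894155
```

```bash
python3 -m inch '[[[0,-0.7,0,0,0,0,0],[-0.5,-0.7,-0.9,0,0,0,0],[-1,-0.7,-1.8,0,0,0,0],[-1,-0.7,-1.8,0,0,0,0]]]' | grep -E "pos"; python3 -c "
from h import *
bottom();print(sense()['tcp_pos'][2]-.1379)"
python3 -m inch '[[[-0.5,0,-0.9,0,0,0,0],[-1,0,-1.8,0,0,0,0],[-1.4,0,-2.6,0,0,0,0],[-1.4,0,-2.6,0,0,0,0]]]'|grep -E "pos"; python3 -c "
from h import *
bottom();print(sense()['tcp_pos'][2]-.1379)"
python3 -m inch '[[[-0.5,0,-0.9,0,0,0,0],[-1,0,-1.8,0,0,0,0],[-1.4,0,-2.6,0,0,0,0],[-1.4,0,-2.6,0,0,0,0]]]'|grep -E "pos"; python3 -c "
from h import *
bottom();print(sense()['tcp_pos'][2]-.1379)"
```

```text
tcp_pos: [0.4984, 0.043, 0.2901]
bottom rows [263.35 265.33 266.32 266.43 265.72 264.33 261.37] slope -0.097 F [ 0.6 -1.  -3.6] M [ 0.09  0.56 -0.08] z 0.29
0.15210257325681445
tcp_pos: [0.4982, 0.0431, 0.2928]
bottom rows [262.4  264.29 265.33 265.46 264.72 263.35 260.44] slope -0.0952 F [ 0.3 -2.2 -4.4] M [ 0.09  0.56 -0.03] z 0.2928
0.15493676525136316
tcp_pos: [0.4981, 0.0431, 0.2954]
bottom rows [261.65 263.62 264.64 264.71 264.03 262.57 259.6 ] slope -0.1003 F [ 3.2 -2.3 -6.6] M [0.23 0.67 0.  ] z 0.2954
0.15751537263963225
```

```bash
python3 -m inch '[[[-0.7,-0.3,-1.3,0,0,0,0],[-1.4,-0.3,-2.6,0,0,0,0],[-1.4,-0.3,-2.6,0,0,0,0]]]'|grep -E "pos"; python3 -c "
from h import *
bottom();print(sense()['tcp_pos'][2]-.1379)"
```

```text
tcp_pos: [0.4979, 0.0429, 0.2985]
bottom rows [260.33 262.57 263.53 263.66 262.9  261.43 258.57] slope -0.0948 F [ 2.8 -0.6 -8.7] M [0.4  0.79 0.17] z 0.2985
0.16061737151948732
```

```bash
python3 -m inch '[[[-0.7,0,-1.3,0,0,0,0],[-1.4,0,-2.6,0,0,0,0],[-1.4,0,-2.6,0,0,0,0]]]'|grep -E "pos"; python3 -c "
from h import *
bottom();print(sense()['tcp_pos'][2]-.1379)"
```

```text
tcp_pos: [0.4979, 0.0429, 0.3016]
bottom rows [259.33 261.36 262.32 262.53 261.87 260.33 257.53] slope -0.0915 F [ 3.1  0.9 -8.5] M [0.51 0.87 0.3 ] z 0.3016
0.16367793226980162
```

The jar now rises against the spring with the tool (bottom row 262.5). I'll raise it 1 mm more and start the turn.

Run:
```python
from h import *
frows([(-25,.5,.1661,.066)]+[(-25+k,.5,.1661,.066) for k in(2,5,8,12,16,16)],ax=[.6256,-.0165])
```

```text
[-0.7, 0.1, -1.0, 0.002, 0.0, 0.003, 0]
[-0.8, -4.8, -1.0, -0.015, 0.0, -0.028, 0]
[-1.2, -12.1, -0.8, -0.04, 0.0, -0.074, 0]
[-1.9, -19.5, -0.4, -0.065, 0.0, -0.12, 0]
[-3.3, -29.1, 0.4, -0.099, 0.0, -0.181, 0]
[-5.4, -38.7, 1.5, -0.132, 0.0, -0.242, 0]
[-5.4, -38.7, 1.5, -0.132, 0.0, -0.242, 0]
```

```bash
python3 -m inch '[[[-0.7,0,-1,0,0,0,0],[-0.8,-4.8,-1,-0.015,0,-0.028,0],[-1.2,-12.1,-0.8,-0.04,0,-0.074,0],[-1.2,-12.1,-0.8,-0.04,0,-0.074,0]]]'
python3 - <<'E'
from h import *
bottom()
print(sense()["tcp_pos"][2]-.1379)
frows([(-25+k,.5,.1661,.066) for k in(8,12,16,20,24,28,28)],ax=[.6256,-.0165])
E
```

```text
clock: 29.2
tcp_pos: [0.4928, 0.0313, 0.3026]
tool_rot: [0.243, 0.169, 0.954, -0.043]
contact_force: [-0.1, 1.8, -8.4]
finger_gap: 0.141
gripper_force: 59.3
bottom rows [258.37 260.6  261.7  261.8  261.52 260.14 258.33] slope -0.0284 F [-0.6  0.5 -7.4] M [0.54 1.17 0.17] z 0.3026
0.16467666054510235
[-0.7, -7.0, 0.1, -0.027, -0.001, -0.048, 0]
[-1.4, -16.8, 0.5, -0.06, -0.001, -0.109, 0]
[-2.8, -26.5, 1.3, -0.094, -0.001, -0.17, 0]
[-4.8, -36.0, 2.3, -0.127, -0.001, -0.232, 0]
[-7.3, -45.4, 3.7, -0.161, -0.001, -0.293, 0]
[-10.4, -54.6, 5.4, -0.194, -0.001, -0.354, 0]
[-10.4, -54.6, 5.4, -0.194, -0.001, -0.354, 0]
```

```bash
python3 -m inch '[[[-0.7,-7,0.1,-0.027,0,-0.048,0],[-1.4,-16.8,0.5,-0.06,0,-0.109,0],[-2.8,-26.5,1.3,-0.094,0,-0.17,0],[-4.8,-36,2.3,-0.127,0,-0.232,0],[-4.8,-36,2.3,-0.127,0,-0.232,0]]]'
python3 - <<'E'
from h import *
bottom()
print(sense()["tcp_pos"][2]-.1379,np.round(sense()["joint_pos"],2))
frows([(-25+k,.5,.1662,.066) for k in(20,24,28,32,36,39,41,43,43)],ax=[.6256,-.0165])
E
```

```text
clock: 29.75
tcp_pos: [0.4854, -0.0046, 0.3026]
tool_rot: [0.246, 0.042, 0.968, -0.011]
contact_force: [0.6, 0.9, -8.4]
finger_gap: 0.136
gripper_force: 59.3
bottom rows [258.61 260.77 261.8  261.92 261.57 260.2  258.38] slope -0.0356 F [-2.1  0.1 -8.4] M [ 0.12  1.26 -0.04] z 0.3026
0.1647247191739634 [-0.1   0.07  2.2   0.02  0.38 -1.6 ]
[-0.1, 0.0, -0.3, -0.0, -0.003, -0.001, 0]
[-0.4, -9.8, -0.1, -0.034, -0.003, -0.062, 0]
[-1.3, -19.5, 0.4, -0.067, -0.003, -0.124, 0]
[-2.8, -29.2, 1.2, -0.1, -0.003, -0.185, 0]
[-4.9, -38.7, 2.3, -0.134, -0.003, -0.246, 0]
[-6.9, -45.8, 3.4, -0.159, -0.003, -0.292, 0]
[-8.4, -50.4, 4.2, -0.176, -0.003, -0.323, 0]
[-10.0, -54.9, 5.1, -0.192, -0.003, -0.353, 0]
[-10.0, -54.9, 5.1, -0.192, -0.003, -0.353, 0]
```

```bash
python3 -m inch '[[[-0.4,-9.8,-0.1,-0.034,0,-0.062,0],[-1.3,-19.5,0.4,-0.067,0,-0.124,0],[-2.8,-29.2,1.2,-0.1,0,-0.185,0],[-4.9,-38.7,2.3,-0.134,0,-0.246,0],[-4.9,-38.7,2.3,-0.134,0,-0.246,0]]]'; python3 -c "
from h import *
bottom()";  python3 -m inch '[[[-0.9,-3.5,0.5,-0.012,0,-0.023,0],[-1.9,-7,1.1,-0.025,0,-0.046,0],[-1.9,-7,1.1,-0.025,0,-0.046,0]]]'
python3 - <<'E'
from h import *
bottom()
print(sense()["tcp_pos"][2]-.1379,np.round(sense()["joint_pos"],2))
frows([(-25+k,.5,.1662,.066) for k in(39,40,41,42,43,44,45,46)],ax=[.6256,-.0165])
E
```

```text
clock: 30.3
tcp_pos: [0.4882, -0.0434, 0.3031]
tool_rot: [0.245, -0.094, 0.965, 0.024]
contact_force: [0.4, 1.0, -7.7]
finger_gap: 0.138
gripper_force: 59.3
bottom rows [258.6  260.62 261.67 261.72 261.05 259.68 257.62] slope -0.0675 F [ 0.3 -0.2 -7.8] M [-0.24  1.21 -0.03] z 0.3031
clock: 30.65
tcp_pos: [0.4914, -0.0492, 0.3029]
tool_rot: [0.245, -0.119, 0.962, 0.03]
contact_force: [-2.2, 0.7, -8.1]
finger_gap: 0.142
gripper_force: 59.4
bottom rows [259.28 261.25 261.87 261.75 261.27 259.32 257.44] slope -0.1086 F [-1.5 -1.7 -8.8] M [-0.37  1.41  0.01] z 0.303
0.16505534149976356 [-0.26  0.1   2.17  0.51  0.49 -2.48]
[2.3, -0.8, -1.2, 0.0, -0.002, 0.002, 0]
[2.3, -3.3, -1.2, -0.008, -0.002, -0.013, 0]
[2.2, -5.7, -1.2, -0.016, -0.002, -0.028, 0]
[2.2, -8.2, -1.1, -0.025, -0.002, -0.044, 0]
[2.0, -10.6, -1.1, -0.033, -0.002, -0.059, 0]
[1.9, -13.1, -1.0, -0.041, -0.002, -0.074, 0]
[1.7, -15.5, -0.9, -0.05, -0.002, -0.09, 0]
[1.4, -18.0, -0.7, -0.058, -0.002, -0.105, 0]
```

```bash
python3 -m inch '[[[1.1,-0.8,-0.6,0,0,0,0],[2.2,-3.3,-1.1,-0.008,0,-0.013,0],[2.2,-5.7,-1.1,-0.016,0,-0.028,0],[2.2,-5.7,-1.1,-0.016,0,-0.028,0]]]'|grep contact; python3 -c "
from h import *
bottom()
frows([(-25+k,.5,.1662,.066) for k in(41,42,43,44)],ax=[.6256,-.0165])"; python3 -m inch '[[[0,-2.4,0,-0.008,0,-0.015,0],[0,-4.8,0,-0.016,0,-0.03,0],[0,-4.8,0,-0.016,0,-0.03,0]]]' | grep contact; python3 -c "
from h import *
bottom()
frows([(-25+k,.5,.1662,.066) for k in(43,44,45)],ax=[.6256,-.0165])"
```

```text
contact_force: [0.6, 2.1, -8.8]
bottom rows [258.39 260.38 261.27 261.43 260.74 259.28 257.19] slope -0.0754 F [ 0.9  2.6 -9. ] M [-0.03  1.09  0.27] z 0.3037
[1.0, 0.3, 0.3, -0.0, 0.001, 0.001, 0]
[1.0, -2.2, 0.3, -0.009, 0.001, -0.015, 0]
[0.9, -4.7, 0.4, -0.017, 0.001, -0.03, 0]
[0.8, -7.1, 0.4, -0.025, 0.001, -0.045, 0]
contact_force: [0.8, 2.5, -8.3]
bottom rows [258.41 260.46 261.36 261.52 260.88 259.35 257.53] slope -0.0662 F [ 0.8  1.8 -8. ] M [-0.1   1.1   0.29] z 0.3034
[0.6, 0.2, 0.2, -0.001, 0.0, -0.0, 0]
[0.6, -2.2, 0.3, -0.009, 0.0, -0.016, 0]
[0.5, -4.7, 0.3, -0.018, 0.0, -0.031, 0]
```

```bash
python3 -m inch '[[[0.5,-2,0.3,-0.009,0,-0.015,0],[0.5,-3.6,0.3,-0.013,0,-0.024,0],[0.5,-3.6,0.3,-0.013,0,-0.024,0]]]' | grep contact; python3 -c "
from h import *
bottom()
frows([(-25+k,.5,.1662,.066) for k in(44.5,45,46)],ax=[.6256,-.0165])"; python3 -m inch '[[[0,-1.8,0,-0.006,0,-0.011,0],[0,-3.6,0,-0.013,0,-0.023,0],[0,-3.6,0,-0.013,0,-0.023,0]]]' | grep contact; python3 -c "
from h import *
bottom()
frows([(-25+k,.5,.1662,.066) for k in(45,46,47)],ax=[.6256,-.0165])"
```

```text
contact_force: [0.7, 2.7, -8.0]
bottom rows [258.53 260.57 261.45 261.68 261.03 259.56 257.67] slope -0.0629 F [ 0.9  2.4 -7.5] M [-0.15  1.08  0.29] z 0.303
[0.1, 0.3, 0.0, -0.001, 0.0, 0.001, 0]
[0.1, -0.9, 0.0, -0.005, 0.0, -0.007, 0]
[0.0, -3.4, 0.0, -0.013, 0.0, -0.022, 0]
contact_force: [0.8, 3.0, -8.2]
bottom rows [258.5  260.55 261.56 261.73 261.23 259.73 257.63] slope -0.0596 F [ 0.8  1.3 -8.3] M [-0.15  1.07  0.22] z 0.3028
[-0.2, 2.8, -0.0, 0.009, 0.0, 0.016, 0]
[-0.2, 0.4, -0.0, 0.0, 0.0, 0.001, 0]
[-0.2, -2.1, -0.0, -0.008, 0.0, -0.014, 0]
```

```bash
python3 -m inch '[[[-0.1,-1.8,0,-0.006,0,-0.011,0],[-0.2,-3.6,0,-0.013,0,-0.023,0],[-0.2,-3.6,0,-0.013,0,-0.023,0]]]' | grep contact; python3 -c "
from h import *
bottom()"; python3 -m inch '[[[-0.1,-1.8,0,-0.006,0,-0.011,0],[-0.2,-3.6,0,-0.013,0,-0.023,0],[-0.2,-3.6,0,-0.013,0,-0.023,0]]]' | grep -E "contact|pos"; python3 -c "
from h import *
bottom()
frows([(-25+k,.5,.1662,.066) for k in(44,48,49)],ax=[.6256,-.0165])"
```

```text
contact_force: [0.6, 1.7, -8.0]
bottom rows [258.38 260.61 261.54 261.72 261.05 259.61 257.69] slope -0.0596 F [-0.2  0.9 -8.4] M [-0.25  1.13  0.16] z 0.3029
tcp_pos: [0.4974, -0.0739, 0.3031]
contact_force: [0.6, 3.2, -8.3]
bottom rows [258.49 260.6  261.52 261.63 261.02 259.44 257.49] slope -0.071 F [ 0.5  2.  -9.4] M [-0.38  1.05 -0.07] z 0.303
[-0.2, 12.5, 0.3, 0.043, 0.0, 0.077, 0]
[0.2, 2.7, 0.0, 0.01, 0.0, 0.016, 0]
[0.2, 0.2, 0.0, 0.001, 0.0, 0.001, 0]
```

```bash
python3 -m inch '[[[0,-1.2,0,-0.004,0,-0.0075,0],[0,-2.4,0,-0.008,0,-0.015,0],[0,-2.4,0,-0.008,0,-0.015,0]]]' | grep -E "contact|pos"
python3 - <<'E'
from h import *
bottom();s=sense();F,M=np.array(s["contact_force"]),np.array(s["torque"]);r=np.array(s["tcp_pos"])-[.6256,-.0165,.165];print("axis torque",(M+np.cross(r,F))[2])
im=imaging.get_image("side")
for a,c,r in blobs(im,(0,0,0),(180,255,60),(330,200,420,330),10): print("dark",a,c,np.round(r[1],1),round(r[2],1))
for yaw in(14,18,20,24): print(yaw,[proj("side",np.array([.6256,-.0165,.1647])-q*np.array([np.cos(np.radians(yaw)),np.sin(np.radians(yaw)),0])).round(1) for q in(.103,.135,.167)])
cv2.imwrite("pics/s13.png",cv2.resize(im[170:330,220:420],None,fx=3.7,fy=3.7)[:,:,::-1])
E
```

```text
tcp_pos: [0.4982, -0.0757, 0.3031]
contact_force: [0.9, 5.4, -8.1]
bottom rows [258.52 260.59 261.58 261.67 261.02 259.44 257.5 ] slope -0.0722 F [ 0.4  4.3 -8.1] M [ 0.08  0.93 -0.27] z 0.3031
axis torque -0.8012288118063926
dark 1278 [353.4 221.6] [46. 46.] 90.0
14 [array([352.7, 241.8]), array([366.9, 242.4]), array([381. , 242.9])]
18 [array([352.6, 240.2]), array([366.6, 240.2]), array([380.6, 240.2])]
20 [array([352.5, 239.4]), array([366.3, 239.1]), array([380.2, 238.9])]
24 [array([352. , 237.7]), array([365.6, 237. ]), array([379.2, 236.3])]
```

View pics/s13.png

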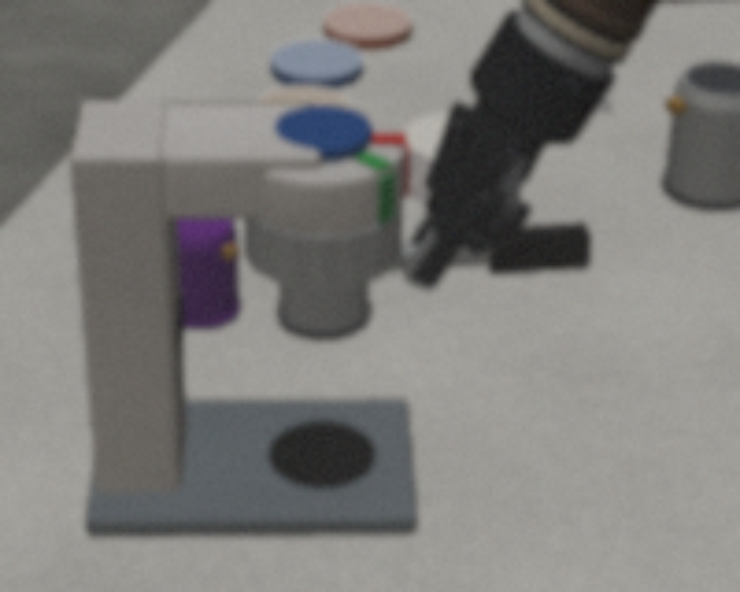

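The grip bar at crop (540,248) matches a yaw of about 24°, and the axis torque has risen to 0.8 N m, so the stop is reached. I'll ease back 2–3° and let the lugs down into the notches.

```bash
python3 -m inch '[[[0,2.5,0,0.008,0,0.015,0],[0,6.2,0,0.021,0,0.038,0],[0,6.2,0,0.021,0,0.038,0],[1,6.2,1.8,0.021,0,0.038,0],[1.9,6.2,3.5,0.021,0,0.038,0],[1.9,6.2,3.5,0.021,0,0.038,0]]]' | grep -E "contact|pos"; python3 -c "
from h import *
bottom()"; python3 -m inch '[[[0.5,0,0.9,0,0,0,0],[1,0,1.8,0,0,0,0],[1,0,1.8,0,0,0,0]]]' | grep -E "contact|pos"; python3 -c "
from h import *
bottom()
print(sense()['tcp_pos'][2]-.1379)"
```

```text
tcp_pos: [0.4959, -0.0707, 0.2992]
contact_force: [0.9, 0.5, -7.0]
bottom rows [259.62 261.68 262.73 262.8  262.24 260.72 258.74] slope -0.0642 F [ 1.3 -0.1 -7.1] M [-0.48  0.95 -0.11] z 0.2992
tcp_pos: [0.496, -0.0706, 0.2974]
contact_force: [0.8, -0.3, -4.9]
bottom rows [260.39 262.3  263.34 263.43 262.67 261.27 258.77] slope -0.0877 F [ 0.4 -0.9 -5.9] M [-0.39  0.72 -0.14] z 0.2974
0.1595312737543151
```

```bash
python3 -m inch '[[[0.5,0,0.9,0,0,0,0],[0.5,0,0.9,0,0,0,0]]]' | grep -E "contact|pos"; python3 -c "
from h import *
bottom()"; python3 -m inch '[[[0.5,0,0.9,0,0,0,0],[0.5,0,0.9,0,0,0,0]]]' | grep -E "contact|pos"; python3 -c "
from h import *
bottom()
print(sense()['tcp_pos'][2]-.1379)"; python3 -m inch '[[[0.5,0,0.9,0,0,0,0],[0.5,0,0.9,0,0,0,0]]]' | grep -E "contact|pos"; python3 -c "
from h import *
bottom()
print(sense()['tcp_pos'][2]-.1379)"
```

```text
tcp_pos: [0.4961, -0.0706, 0.2969]
contact_force: [-1.5, -0.5, -1.1]
bottom rows [260.42 262.28 263.37 263.53 262.76 261.25 259.27] slope -0.0736 F [-1.7 -0.8 -0.3] M [-0.27  0.48 -0.09] z 0.2969
tcp_pos: [0.4962, -0.0706, 0.2965]
contact_force: [-6.9, -1.8, 6.2]
bottom rows [260.55 262.49 263.34 263.48 262.68 261.25 259.22] slope -0.0823 F [-5.8 -2.4  6.6] M [-0.04  0.53  0.02] z 0.2965
0.15864181693480153
tcp_pos: [0.4964, -0.0706, 0.2961]
contact_force: [-7.5, -1.2, 9.3]
bottom rows [260.53 262.41 263.27 263.42 262.56 260.72 259.26] slope -0.0898 F [-7.8 -1.7  9.7] M [0.03 0.42 0.12] z 0.2962
0.1582890133940418
```

The jar is seated: height 0.159 at zero load, exactly the locked value. I'll take off the downward load, release and retreat.

```bash
python3 -m inch '[[[-0.8,0,-1.5,0,0,0,0],[-0.8,0,-1.5,0,0,0,0],[-0.8,0,-1.5,0,0,0,0.25],[-0.8,0,-1.5,0,0,0,0.5],[-0.8,0,-1.5,0,0,0,0.8],[-0.8,0,-1.5,0,0,0,1],[-0.8,0,-1.5,0,0,0,1],[-0.8,0,-1.5,0,0,0,1],[-0.8,0,-1.5,0,0,0,1]]]'; python3 -c "
from h import *
bottom()"
```

```text
clock: 35.95
tcp_pos: [0.4956, -0.0703, 0.2956]
tool_rot: [0.243, -0.19, 0.95, 0.048]
contact_force: [0.5, -0.2, -0.1]
finger_gap: 0.995
gripper_force: 0.0
bottom rows [260.43 262.54 263.42 263.51 262.76 261.27 259.25] slope -0.0797 F [-0.1  0.6 -0.2] M [-0.08  0.21 -0.01] z 0.2956
```

Released, and the jar stays at row 263.5. Retreating now.

```bash
python3 -m inch '[[[0,0,-10,0,0,0,1],[0,0,-30,0,0,0,1],[0,0,-60,0,0,0,1],[0,0,-90,0,0,0,1],[0,0,-110,0,0,0,1],[0,0,-110,0,0,0,1],[0,0,-110,0,0,0,1],[0,0,-110,0,0,0,1]]]'
python3 - <<'E'
from h import *
bottom();im=imaging.get_image("side");cv2.imwrite("pics/s14.png",cv2.resize(im[170:330,220:420],None,fx=3.7,fy=3.7)[:,:,::-1])
for a,c,r in blobs(im,(0,0,0),(180,255,60),(340,222,400,270),10): print("dark",a,c,np.round(r[1],1),round(r[2],1))
for yaw in(18,21,24): print(yaw,[proj("side",np.array([.6256,-.0165,.159])-q*np.array([np.cos(np.radians(yaw)),np.sin(np.radians(yaw)),0])).round(1) for q in(.103,.135,.167)])
E
```

```text
clock: 36.8
tcp_pos: [0.4465, -0.0903, 0.3911]
tool_rot: [0.242, -0.19, 0.95, 0.049]
contact_force: [-0.4, 0.7, 1.0]
finger_gap: 0.998
gripper_force: 0.0
bottom rows [260.42 262.55 263.41 263.51 262.8  261.27 259.27] slope -0.0783 F [-0.2  0.9 -0.3] M [-0.06  0.2   0.03] z 0.3908
dark 256 [365.3 240.3] [10. 25.] 90.0
18 [array([352.5, 242.3]), array([366.4, 242.3]), array([380.4, 242.3])]
21 [array([352.2, 241.1]), array([366. , 240.7]), array([379.8, 240.3])]
24 [array([351.9, 239.9]), array([365.5, 239.1]), array([379. , 238.4])]
```

View pics/s14.png

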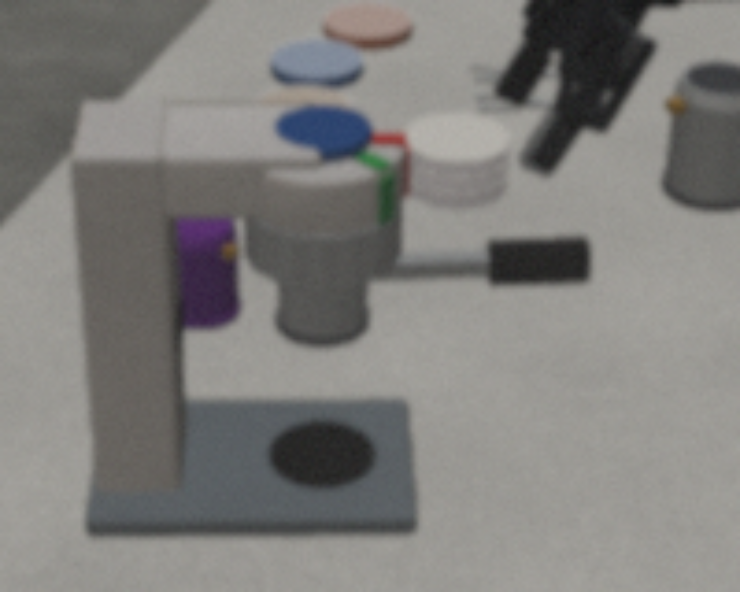

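The jar hangs level in the collar, its handle at about 22° yaw, grip at crop (540,260). The gripper is clear, so I'm handing in.

```bash
python3 -c "
from cell import close_job
print(close_job())"
```

```text
the job is handed in; nothing more can be done
None
```

The job is handed in at about 37 s (no verdict came back): the jar hangs locked and level in the collar with its handle near the red mark and the gripper clear, after a re-grip by the handle's steel neck because the jar pitched in the pads when held by the black grip.

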